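# Lock a beam stop into its bayonet base

### The arm

A 6-joint arm with a two-finger parallel gripper is mounted at the origin on the work surface. World frame = base frame: x ahead of the robot, y to its left, z up, the work surface at z = 0. Lengths are in m, angles in rad, forces in N, time in s.
With the tool pointing down it reaches from about 0.35 to 0.775 m from the base axis. Payload 5.5 kg.
Tool frame: the origin (TCP) lies at the very end of the fingers, on their centre line; the grasp point (between the pads) lies 19 mm behind it; z points along the fingers, x is the direction in which the jaws open and shut, and the axes are right-handed (so a half turn about z gives the same grasp; the last joint's range is limited). The gripper opens to 85 mm and grips with 20 to 120 N. Pads are 22 mm wide; open, the fingers measure 114 mm over their backs; the gripper's body (76 mm by 85 mm) begins 54 mm behind the grasp point. The pads swing forward as they close: fully open they stand 13 mm farther back than shut.
Start: joints at [-1.359, 0.313, 0.046, 1.304, 0, 1.431], TCP at [0.198, -0.54, 0.231] pointing down, gripper open.
Joint ranges: [-2.76, 2.76], [-0.86, 1.69], [-1.03, 1.26], [-2.2, 2.34], [-1.47, 1.5], [-3.14, 3.14]. Speed limits (rad/s): [2.57, 2.57, 3.14, 3.14, 3.14, 3.14].

### API

Orientations are given as a unit quaternion [w, x, y, z].
In Python, from workcell import monitor, eyes, ticket gives the robot as it stands.
- The arm moves only by the tool send_rows, never from a script. Its argument "targets" is a list of rows, each a list of 5 numbers: the shift along the world's x, y, z in m, then the turn about the world's z in degrees, then the closure in counts, from 0 (fully open) to 255 (shut). A call has 1 to 12 rows; each row shifts and turns the commanded pose from where the row before left it; what a row does not reach is not made up. A row lasts 1/10 s, in which the tool goes at most 50 mm and 8.59 degrees, less where a joint would pass 70% of its speed; a pose out of reach is approached as far as the arm can. A call is refused whole if a number of a shift passes 0.05 or a number of a turn 8.59, either way. A call with a gripper value outside its range is refused whole. The fingers move at their own pace and stop on an object; "newtons" is the grip in N (left out, the last holds). Time passes only in rows, so rows that do not move let the fingers close. It gives the time, the measured TCP pose, the force and the opening at its end, in the units of the state.
- monitor.get_state(): the state, without advancing time (a new reading comes with each control period).
- eyes.read_camera(name): name is "scene" or "top" or "wrist"; returns a dict with "img" (400x640x3 uint8, red, green, blue), "z_map" (400x640 float32, m along the optical axis (not along the pixel's ray), 0 where there is no reading), "camera_matrix" (3x3 intrinsics, pixels), "k1" (the pictures are not rectified: a ray, as slopes to the right and down, at radius r is drawn at 1 + k1 r^2 times it, then the intrinsics apply), "pose" (4x4, takes a point from camera to world coordinates); the wrist camera has in their place "T_tool_cam" (4x4, takes a point from camera to tool coordinates, whose origin is the TCP and whose axes are the tool frame's). Camera axes: x right, y down, z forward; pixel columns grow to the right and rows downward; lengths in m; the calibration is good to about 2 mm. A picture is of the moment at which its call begins: read the wrist's pose just before it.
- ticket.hand_in(): hands the job in, once; it reports no verdict.
Trained networks look in the newest picture that a camera, given by its name, has taken for a name from the list of things; names that differ only in an ending like _2 or _b are one class to them, and where a whole thing is asked for, a point or a joint stands for the part that bears it (a point fixed in the world has none). Each returns a list of dicts, best first, with "conf" (0 to 1); they miss things now and then, are a little off and sometimes report something else, mostly with a low value. They report only what shows in the picture. A call takes as long as a camera call. They do not tell look-alikes from the thing itself.
- eyes.spot_in(name, camera): "xyz" ([x, y, z] in m, in world coordinates, good to about 4 mm: the middle of the surface that is visible of it).
- eyes.tip_of(name, camera): "xyz" ([x, y, z] in m, in world coordinates, good to about 4 mm: a listed point, or the origin of a listed thing).
The state is a dict: "clock": time; "joint_pos": joint angles; "qvel": joint speeds; "tau": joint torques, N m; "tcp_pos": TCP position; "orientation": TCP orientation; "wrist_force": force on the tool from outside, world axes, zero at the start; "ft_torque": the same for the moment, N m; "finger_gap": finger opening in m.
Only numpy, scipy, OpenCV 4.12 (cv2) and the standard library are available. Lean on these libraries where they do the work, as an engineer would, in place of code of your own. Each camera call takes 0.05 s, during which the arm holds its last target.

### The job

Take the dust cap off the locking base and leave it right way up in the shallow tray. Stand the beam stop, which lies in the inclined rack, upright in the parking block and let go of it there so that you can take it again from above; then pass its T-foot down through the slot of the locking base, press it down against the spring, give it a quarter turn and let it rise so that it is held, its paddle across the slot. Leave the other things on the table where they are.

Things in the scene. Friction and masses are not known exactly. Their poses are not given: they have to be found in the camera images.
- base: Locking base: fixed bare-metal block 80 x 80 x 34 tall (sizes in mm), screw heads 1 proud at its corners. Origin: centre of underside; z up. Hollow, 34 x 34 inside, under a top plate 5 thick. Lugs under the plate (down to z = 25) leave a groove 11 wide along base x, crossing the slot: a foot turns only with its underside below z = 18, then rises into the groove to z = 22 and cannot turn back.
- base_slot (a point): Centre of the through slot, in the base's top face (base z = 34), covered by the dust cap at the start. The slot is 11 wide along base x, 29 long along base y. Under it waits a brass spring pad, top at base z = 24, pushing up with about 5 N at first touch, 12 N at the end of its 12 travel. The quarter turn may go either way.
- cap: Dust cap: loose plain black round plug, 44 diameter, 24 tall, 40 g, lying loosely on the base's top over the slot. Origin: centre of its underside; z is its upward axis.
- tray: Shallow bare-metal tray, heavy and fixed, 130 x 130, walls 3 thick and 14 tall, floor 3 thick. Origin: centre of its underside.
- stop: Beam stop: loose steel part 114 long, about 120 g. Origin: centre of the T-foot's underside; z runs along the shaft from foot to paddle. T-foot 26 along its x, 8 along its y, z 0 to 7. Round stem and shaft 10 diameter, z 7 to 82. Round collar 30 diameter, z 22 to 27; with it on the base's top the foot's underside is at base z = 12. Flat dark paddle 34 along x, 12 thick along y, z 82 to 114.
- stop_shaft (a point): Middle of the stop's free shaft (stop z = 54), to grasp from above with the fingers closing along stop x. At the start the shaft rises at 45 degrees, paddle up and away from the robot, stop x level.
- stop_paddle (a point): Middle of the stop's paddle (stop z = 98), to grasp from above across its 12 mm thickness (along stop y) once it stands.
- rack: Inclined rack, fixed, white plastic: foot plate 170 x 70 x 8, a low saddle under the stem at its -x end, a ledge with cheeks under the paddle; air under the middle of the shaft. Origin: centre of its underside; the shaft rises towards rack +x. Top about 107 high.
- park_mouth (a point): Centre of the mouth of the parking block's hole, in the top face of a fixed grey plastic block 64 x 64 x 36 tall; z up. The hole is 15 wide along its x, 32 long along its y and 28 deep; the stop's collar rests on the top face, so the standing stop's origin is 22 below this point, with the foot (stop x) along the hole's y.
- screwdriver: Bystander: slotted screwdriver lying flat, 170 long, clear yellow handle; leave alone
- wrench: Bystander: small steel wrench lying flat, 130 long; leave alone
- spare_post: Bystander: plain steel rod standing upright, 13 diameter, 75 tall, no paddle; leave alone
- lens_case: Bystander: closed grey plastic case 52 x 52 x 24; leave alone
- tube_ring: Bystander: dark metal ring 31 diameter, 14 tall; leave alone
- clamp_fork: Bystander: dark steel two-pronged table clamp lying flat, 100 x 32 x 9; leave alone
There are look-alikes about, which are no part of the job. Leave any green or purple look-alike of the cap alone. There is more than one size of the stop; the job needs the smaller.

How it is judged:
On the way, in this order (a step that is already met when the one before it is completed fails the run):
1. the beam stop stands upright in the parking block, let go (angle between stop's own z axis and vertical below 0.12 rad and horizontal distance between stop and park_mouth below 0.008 m and z of stop in the frame of park_mouth below -0.019 m and contact force between the fingers and stop below 0.1 N and linear speed of stop below 0.02 m/s), for 0.2 s.
2. the T-foot has passed down through the slot, lengthwise, and presses the spring (z of stop in the frame of base below 0.0205 m and horizontal distance between stop and base below 0.006 m and angle between the x axis of stop and the y axis of base, either way round below 0.3 rad), for 0.04 s.
At the end, for the whole second after the job is handed in: Stop upright (7 degrees) in the base, centred within 6 mm, foot under the plate and risen (underside 19.5 to 24 mm above the base's underside), a quarter turn across the slot (11 degrees), at rest; cap right way up on the tray floor, within 50 mm of its middle along each side (z of stop in the frame of base between 0.0195 and 0.024 m and horizontal distance between stop and base below 0.006 m and angle between the x axis of stop and the x axis of base, either way round below 0.2 rad and angle between stop's own z axis and vertical below 0.12 rad and linear speed of each of stop, cap below 0.02 m/s and angular speed of stop below 0.2 rad/s and x of cap in the frame of tray between -0.05 and 0.05 m and y of cap in the frame of tray between -0.05 and 0.05 m and z of cap in the frame of tray below 0.008 m and angle between cap's own z axis and vertical below 0.15 rad); the robot touches nothing.
It fails at once if a bystander was moved by more than 30 mm (distance of any of screwdriver, wrench, spare_post, lens_case, tube_ring, clamp_fork from where it was at the start of the episode above 0.03 m).
It also fails if it takes over 72 s, if anything falls off the work surface, if the arm or the gripper's body presses on something with over 40 N, if the wrist force passes 120 N, or if a joint passes its speed limit or range.

## Working session

There is one attempt and no reset: what is moved stays moved. The work goes in short steps, Python scripts to look and compute and a tool call to move; the robot and the scene stay as the last step left them, time stands still between calls to the robot, and variables do not carry over. Pictures are saved under pics/ and viewed, and the job is handed in when it is done.

Besides the shell and the picture viewer there is one more tool, called after "Call:" by a JSON object that holds its "fn" and its "kwargs", one argument or row to a line. send_rows: Moves the arm, as the interface text tells. Its arguments: {"type":"object","properties":{"targets":{"type":"array"},"newtons":{"type":"number"}},"required":["targets"]}

```bash
mkdir -p pics; ls
cat > h.py <<'E'
import numpy as np, cv2
from workcell import monitor, eyes, ticket
def snap(cam,fn=None):
    r=eyes.read_camera(cam)
    if fn: cv2.imwrite('pics/'+fn,cv2.cvtColor(r['img'],cv2.COLOR_RGB2BGR))
    return r
E
python3 - <<'E'
from h import *
np.set_printoptions(precision=4,suppress=True)
print(monitor.get_state())
for c in ['scene','top']:
    r=snap(c,c+'0.png'); print(c,r['pose'],r['camera_matrix'],r['k1'])
for n in ['base','base_slot','cap','tray','stop','stop_shaft','rack','park_mouth','spare_post','lens_case','tube_ring','clamp_fork','screwdriver','wrench']:
    print(n,[(np.round(d['xyz'],4).tolist(),round(d['conf'],2)) for d in eyes.tip_of(n,'top')],[(np.round(d['xyz'],4).tolist(),round(d['conf'],2)) for d in eyes.tip_of(n,'scene')])
E
```

```text
pics
{'clock': 0.0, 'joint_pos': array([-1.3586,  0.314 ,  0.045 ,  1.3036, -0.    ,  1.4312]), 'qvel': array([-0.0003,  0.0018,  0.0005,  0.0002,  0.0005,  0.0001]), 'tau': array([ -0.0018, -48.0624,  29.8533,   0.0192,  -0.0004,   0.    ]), 'tcp_pos': array([ 0.198 , -0.5393,  0.2304]), 'orientation': array([-0.0006,  0.8199, -0.5725, -0.0007]), 'wrist_force': array([ 0.16  , -0.4349, -0.2242]), 'ft_torque': array([-0.0269,  0.0129,  0.0071]), 'finger_gap': 0.08522839371310907}
scene [[-0.0825  0.8122 -0.5776  1.1669]
 [ 0.9966  0.0703 -0.0435  0.0114]
 [ 0.0053 -0.5792 -0.8152  0.9505]
 [ 0.      0.      0.      1.    ]] [[458.2361   0.     310.7078]
 [  0.     458.2361 199.8895]
 [  0.       0.       1.    ]] -0.018176089117636927
top [[-0.029  -0.9821  0.1859  0.3875]
 [-0.9991  0.0225 -0.0371 -0.0218]
 [ 0.0323 -0.1868 -0.9819  0.9408]
 [ 0.      0.      0.      1.    ]] [[390.8885   0.     313.8988]
 [  0.     390.8885 197.0577]
 [  0.       0.       1.    ]] -0.03980118593989571
base [([0.6104, -0.1299, 0.0037], 0.92), ([0.7187, 0.1072, -0.0017], 0.47)] [([0.6134, -0.127, 0.0
[... 819 characters left out ...]
36], 0.82), ([0.5365, 0.272, 0.0636], 0.35)] [([0.3605, 0.0657, -0.0032], 0.53)]
spare_post [([0.735, -0.0748, 0.0059], 0.47), ([0.7279, 0.2896, -0.0019], 0.3)] [([0.7331, -0.0767, -0.0], 0.47)]
lens_case [([0.7393, -0.236, 0.0009], 0.58)] [([0.7373, -0.2379, 0.0034], 0.76)]
tube_ring [([0.3755, -0.0782, -0.0006], 0.61)] [([0.3744, -0.0824, 0.006], 0.45)]
clamp_fork [([0.7278, 0.2913, -0.0016], 0.78)] [([0.7278, 0.2928, 0.0016], 0.57)]
screwdriver [([0.7213, 0.1087, -0.0002], 0.87), ([0.5385, 0.0491, 0.04], 0.62)] [([0.718, 0.111, -0.0021], 0.78), ([0.3598, 0.0644, -0.0003], 0.75)]
wrench [([0.3594, 0.0703, -0.0017], 0.96), ([0.5367, 0.272, 0.0613], 0.75)] [([0.3626, 0.0637, -0.0019], 0.61)]
```

View pics/top0.png

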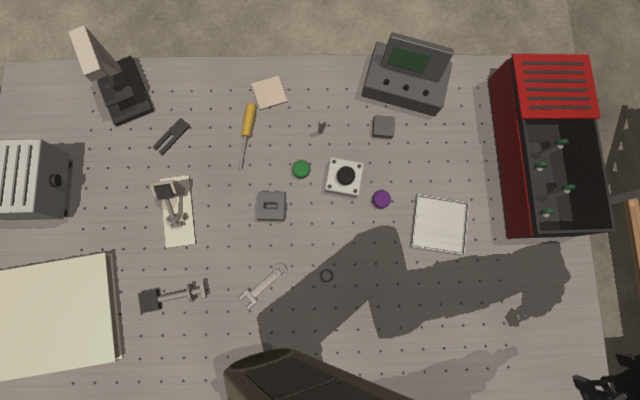

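View pics/scene0.png

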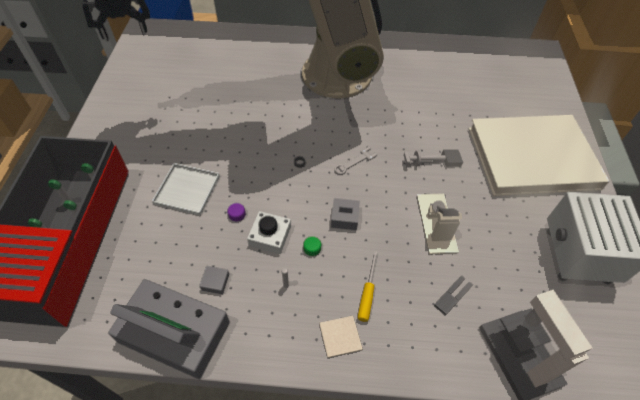

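The top view shows the base with the black cap at (345,176), tray (440,223), park block (271,206), rack with the small stop (177,212), and the big look-alike lying at (170,297). Now I'll measure precise poses and yaws from depth.

```bash
cat >> h.py <<'E'
np.set_printoptions(precision=4,suppress=True)
def cloud(r,T=None):
    """HxWx3 world points"""
    z=r['z_map']; h,w=z.shape
    u,v=np.meshgrid(np.arange(w),np.arange(h))
    p=np.stack([u,v],-1).reshape(-1,1,2).astype(np.float64)
    s=cv2.undistortPoints(p,np.array(r['camera_matrix']),np.array([r['k1'],0,0,0.])).reshape(h,w,2)
    P=np.dstack([s[...,0]*z,s[...,1]*z,z])
    if T is None: T=np.array(r['pose'])
    W=P@T[:3,:3].T+T[:3,3]
    W[z==0]=np.nan
    return W
def rect(W,cx,cy,rad,z0,z1):
    m=(np.hypot(W[...,0]-cx,W[...,1]-cy)<rad)&(W[...,2]>z0)&(W[...,2]<z1)
    pts=W[m]
    (c,s,a)=cv2.minAreaRect((pts[:,:2]*1000).astype(np.float32))
    return np.array(c)/1000,s,a,np.median(pts[:,2]),len(pts)
def Rt(st):
    from scipy.spatial.transform import Rotation as R
    q=st['orientation']; T=np.eye(4); T[:3,:3]=R.from_quat([q[1],q[2],q[3],q[0]]).as_matrix(); T[:3,3]=st['tcp_pos']; return T
E
python3 - <<'E'
from h import *
for c in ['top','scene']:
    r=snap(c); W=cloud(r); np.savez('pics/'+c,W=W,img=r['img'])
    print(c,'table z',np.nanmedian(W[np.hypot(W[...,0]-.45,W[...,1]+.0)<.04][:,2]))
    for n,a in dict(base=(.608,-.131,.065,.028,.04),cap=(.607,-.131,.04,.05,.07),tray=(.488,-.362,.1,.008,.02),park=(.537,.048,.055,.028,.045),rackplate=(.537,.27,.1,.004,.014)).items():
        try: print(n,rect(W,*a))
        except Exception as e: print(n,e)
    m=(abs(W[...,0]-.54)<.1)&(abs(W[...,1]-.27)<.05)&(W[...,2]>.02)
    print('stop pts',m.sum()); q=W[m]
    u,s,vt=np.linalg.svd(q-q.mean(0),full_matrices=False); print(q.mean(0),vt,s)
    im=r['img']; 
    ys,xs=np.where((abs(W[...,0]-.54)<.12)&(abs(W[...,1]-.27)<.07)); 
    cr=im[ys.min():ys.max(),xs.min():xs.max()]; cv2.imwrite('pics/rack_%s.png'%c,cv2.resize(cr,None,fx=5,fy=5,interpolation=cv2.INTER_CUBIC)[...,::-1])
E
```

```text
top table z 0.0001038344193240448
base (array([ 0.6082, -0.1289]), (80.11348724365234, 81.11408233642578), 78.21322631835938, np.float64(0.034208243382975845), 812)
cap (array([ 0.606 , -0.1307]), (41.726322174072266, 41.642250061035156), 40.8873176574707, np.float64(0.057684550993264194), 264)
tray (array([ 0.49  , -0.3613]), (131.02040100097656, 128.7893829345703), 79.29751586914062, np.float64(0.013004327736930277), 361)
park (array([0.5413, 0.0482]), (63.571346282958984, 64.53408813476562), 88.4683609008789, np.float64(0.03604926981268869), 680)
rackplate (array([0.5444, 0.2695]), (180.79449462890625, 185.4490966796875), 58.250762939453125, np.float64(0.00837753439580935), 1469)
stop pts 761
[0.5535 0.2701 0.0744] [[-0.6974 -0.0861 -0.7115]
 [ 0.6491 -0.4967 -0.5761]
 [-0.3038 -0.8636  0.4023]] [1.0262 0.4709 0.2817]
scene table z 0.0014587045321737824
base (array([ 0.6082, -0.1291]), (81.1535415649414, 82.7178955078125), 78.05485534667969, np.float64(0.03511573933027623), 756)
cap (array([ 0.6084, -0.1312]), (42.251548767089844, 40.14475631713867), 51.453521728515625, np.float64(0.05854875959932082), 252)
tray (array([ 0.4815, -0.3603]), (133.0349884033203, 149.37913513183594), 79.28997802734375, np.float64(0.012621710366520988), 422)
park (array([0.5413, 0.0476]), (63.92490005493164, 68.70570373535156), 87.70226287841797, np.float64(0.03712426655270268), 600)
rackplate (array([0.5345, 0.2686]), (190.81869506835938, 196.86285400390625), 18.999996185302734, np.float64(0.009013279231362026), 1268)
stop pts 859
[0.5714 0.2737 0.0688] [[ 0.7064  0.172   0.6866]
 [-0.6867 -0.0685  0.7237]
 [-0.1716  0.9827 -0.0697]] [0.9556 0.6738 0.3902]
```

Call:
{"fn": "send_rows", "kwargs": {
  "targets": [
    [0.034,0.034,0,4.8,0],
    [0.034,0.034,0,4.8,0],
    [0.034,0.034,0,4.8,0],
    [0.034,0.034,0,4.8,0],
    [0.034,0.034,0,4.8,0],
    [0.034,0.034,0,4.8,0],
    [0.034,0.034,0,4.8,0],
    [0.034,0.034,0,4.8,0],
    [0.034,0.034,0,4.8,0],
    [0.034,0.034,0,4.8,0],
    [0.034,0.034,0,4.8,0],
    [0.034,0.034,0,4.8,0]
  ],
  "newtons": 25
}}

```text
clock: 2.8
tcp_pos: [0.6074, -0.1302, 0.2315]
orientation: [0.0, 0.994, -0.105, 0.0]
wrist_force: [1.0, -0.9, 0.1]
finger_gap: 0.0851
```

View pics/rack_top.png

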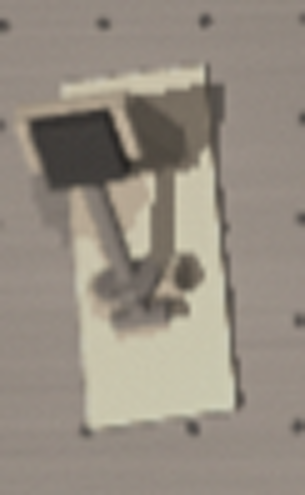

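View pics/rack_scene.png

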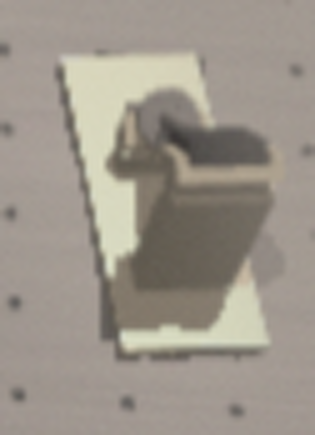

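Run:
```python
from h import *
st=monitor.get_state(); r=snap('wrist','w1.png'); print(st['tcp_pos'],r['T_tool_cam'])
T=Rt(st)@np.array(r['T_tool_cam']); W=cloud(r,T); 
print('cap',rect(W,.607,-.131,.04,.05,.07)); print('base',rect(W,.608,-.129,.065,.028,.04))
```

```text
[ 0.6074 -0.1302  0.2315] [[ 1.      0.0004  0.0003 -0.0004]
 [-0.0004  0.9532  0.3024 -0.0783]
 [-0.0001 -0.3024  0.9532 -0.1418]
 [ 0.      0.      0.      1.    ]]
cap (array([ 0.6065, -0.1303]), (42.486366271972656, 43.035369873046875), 47.83977508544922, np.float64(0.05679877872369665), 1638)
base (array([ 0.6081, -0.1287]), (80.42422485351562, 80.03913116455078), 78.2811508178711, np.float64(0.033142080115528716), 4701)
```

View pics/w1.png

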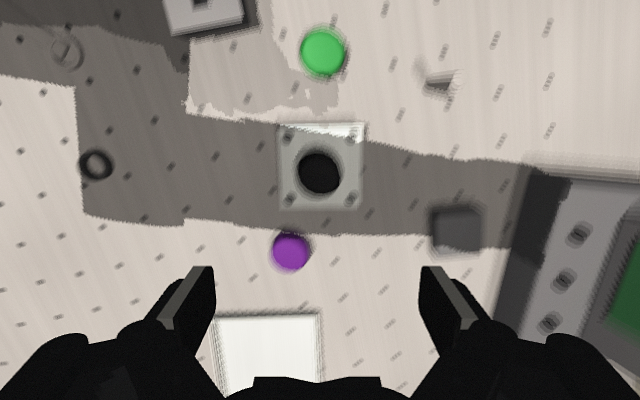

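Call:
{"fn": "send_rows", "kwargs": {
  "targets": [
    [-0.001,0,-0.045,0,0],
    [0,0,-0.045,0,0],
    [0,0,-0.045,0,0],
    [0,0,-0.045,0,0],
    [0,0,-0.012,0,0],
    [0,0,0,0,255],
    [0,0,0,0,255],
    [0,0,0,0,255],
    [0,0,0,0,255],
    [0,0,0,0,255],
    [0,0,0,0,255]
  ],
  "newtons": 25
}}

```text
clock: 3.95
tcp_pos: [0.6073, -0.1327, 0.0426]
orientation: [0.001, 0.994, -0.107, 0.003]
wrist_force: [-0.5, -0.1, 6.8]
finger_gap: 0.0424
```

Call:
{"fn": "send_rows", "kwargs": {
  "targets": [
    [0,0,0.04,0,255],
    [0,0,0.04,0,255],
    [-0.0193,-0.0385,0,0,255],
    [-0.0193,-0.0385,0,0,255],
    [-0.0193,-0.0385,0,0,255],
    [-0.0193,-0.0385,0,0,255],
    [-0.0193,-0.0385,0,0,255],
    [-0.0193,-0.0385,0,0,255]
  ]
}}

```text
clock: 4.75
tcp_pos: [0.4889, -0.3647, 0.1209]
orientation: [0.001, 0.994, -0.107, 0.001]
wrist_force: [0.8, 0.3, -0.2]
finger_gap: 0.0425
```

Run:
```python
from h import *
st=monitor.get_state(); print(st['tcp_pos'],st['finger_gap'],st['wrist_force'])
r=snap('scene','s1.png');W=cloud(r); cv2.imwrite('pics/s1c.png',cv2.resize(r['img'][150:300,130:380],None,fx=3,fy=3)[...,::-1])
r=snap('top','t1.png'); W=cloud(r); cv2.imwrite('pics/t1c.png',cv2.resize(r['img'][130:260,230:480],None,fx=3,fy=3,interpolation=cv2.INTER_CUBIC)[...,::-1])
for c in ('base','base_slot','park_mouth'):
    print(c,[(np.round(d['xyz'],4).tolist(),round(d['conf'],2)) for d in eyes.tip_of(c,'top')])
np.savez('pics/t1',W=W,img=r['img'])
```

```text
[ 0.4889 -0.3647  0.1209] 0.04251824620899814 [ 0.8499  0.2807 -0.207 ]
base [([0.6088, -0.1303, 0.0021], 0.91)]
base_slot [([0.6105, -0.1334, 0.0317], 0.86), ([0.5691, 0.2785, 0.0954], 0.45), ([0.358, 0.0684, 0.0004], 0.18)]
park_mouth [([0.7189, 0.1082, -0.0026], 0.71), ([0.5411, 0.049, 0.0371], 0.59)]
```

View pics/t1c.png

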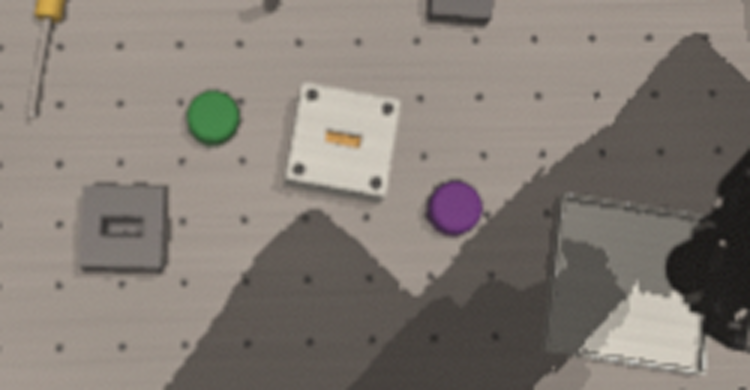

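View pics/s1c.png

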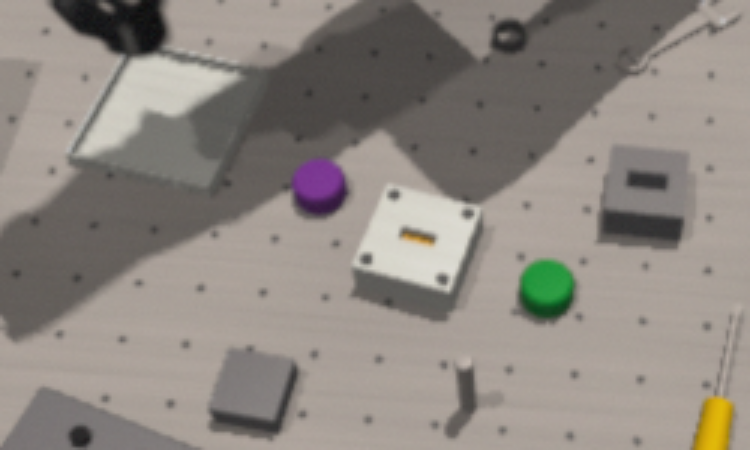

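The cap is held over the tray, and the slot is uncovered: its long side lies along roughly 78° in world yaw. Next I lower the cap and release it.

Call:
{"fn": "send_rows", "kwargs": {
  "targets": [
    [0,0,-0.04,0,255],
    [0,0,-0.04,0,255],
    [0,0,-0.015,0,255],
    [0,0,-0.011,0,255],
    [0,0,0,0,255],
    [0,0,0,0,80],
    [0,0,0,0,80],
    [0,0,0,0,80]
  ]
}}

```text
clock: 5.8
tcp_pos: [0.4901, -0.3633, 0.0145]
orientation: [0.001, 0.994, -0.107, 0.001]
wrist_force: [0.6, 0.1, 0.4]
finger_gap: 0.0584
```

Call:
{"fn": "send_rows", "kwargs": {
  "targets": [
    [0,0,0.04,0,80],
    [0,0,0.05,0,0],
    [0,0,0.05,0,0],
    [0,0,0.05,0,0],
    [0.003,0.049,0,8.4,0],
    [0.003,0.049,0,8.4,0],
    [0.003,0.049,0,8.4,0],
    [0.003,0.049,0,8.4,0],
    [0.003,0.049,0,8.4,0],
    [0.003,0.049,0,8.4,0],
    [0.003,0.049,0,8.4,0],
    [0.003,0.049,0,8.4,0]
  ]
}}

```text
clock: 7.0
tcp_pos: [0.5134, 0.031, 0.2043]
orientation: [0.0, 0.886, 0.464, 0.001]
wrist_force: [-0.2, -0.4, -0.8]
finger_gap: 0.0853
```

Call:
{"fn": "send_rows", "kwargs": {
  "targets": [
    [0.003,0.049,0,8.4,0],
    [0.003,0.049,0,8.4,0],
    [0.003,0.049,0,8.4,0],
    [0.003,0.049,0,8.4,0],
    [0.003,0.035,0,8.4,0],
    [0,0,0,0,0],
    [0,0,0,0,0]
  ]
}}

```text
clock: 7.7
tcp_pos: [0.5281, 0.2608, 0.2035]
orientation: [0.0, 0.663, 0.749, 0.0]
wrist_force: [0.2, 0.0, 0.2]
finger_gap: 0.0852
```

Run:
```python
from h import *
st=monitor.get_state(); r=snap('wrist','w2.png'); print(st['tcp_pos'],st['joint_pos'],Rt(st)[:3,:3])
T=Rt(st)@np.array(r['T_tool_cam']); W=cloud(r,T); np.savez('pics/w2',W=W,img=r['img'])
for n in ('stop_shaft','stop_paddle','stop','rack'):
    for c in ('wrist',): print(n,[(np.round(d['xyz'],4).tolist(),round(d['conf'],2)) for d in eyes.tip_of(n,c)])
r=snap('top','t2.png'); cv2.imwrite('pics/t2c.png',cv2.resize(r['img'][150:330,350:540],None,fx=3,fy=3)[...,::-1])
W=cloud(r); print('cap',rect(W,.49,-.363,.045,.02,.04))
```

```text
[0.5281 0.2608 0.2035] [ 0.3227  0.349   0.0285  1.2501 -0.0003  0.2007] [[-0.1217  0.9926  0.0003]
 [ 0.9926  0.1217 -0.0002]
 [-0.0002  0.0003 -1.    ]]
stop_shaft [([0.537, 0.272, 0.0587], 0.67)]
stop_paddle [([0.569, 0.2757, 0.0928], 0.97), ([0.496, 0.2679, 0.0269], 0.63)]
stop [([0.497, 0.2698, 0.0275], 0.77)]
rack []
cap (array([ 0.4919, -0.3602]), (40.72315216064453, 41.691307067871094), 82.54879760742188, np.float64(0.026702051894903378), 261)
```

View pics/w2.png

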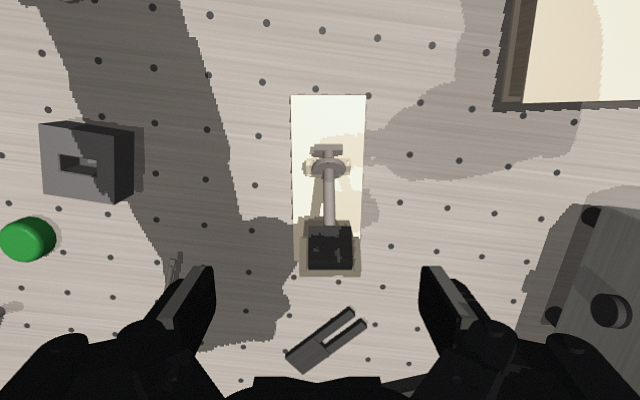

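View pics/t2c.png

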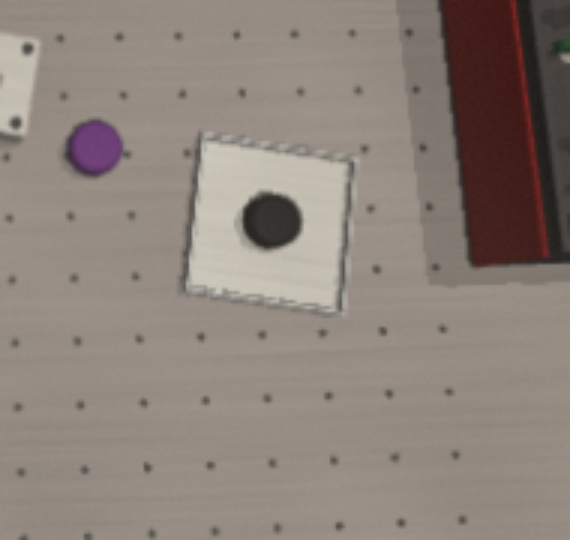

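The cap sits centred in the tray, top at 27 mm. The wrist view shows the stop: foot (327,150), shaft (328,195), paddle (330,247). I'll fit the shaft.

Run:
```python
from h import *
d=np.load('pics/w2.npz'); W=d['W']
# shaft pixels rows 180..216, cols 318..340
for v in range(140,275,4):
    row=W[v,300:362]; z=row[:,2]
    m=z>np.nanmax(z)-0.004
    # near vertical plane
    print(v, np.where(m)[0].min()+300,np.where(m)[0].max()+300, row[np.nanargmax(z)], row[m][:,:2].mean(0))
img=d['img']; cv2.imwrite('pics/w2c.png',cv2.resize(img[85:285,240:420],None,fx=3,fy=3,interpolation=cv2.INTER_CUBIC)[...,::-1])
m=(W[...,2]>.0065)&(W[...,2]<.0105)&(abs(W[...,0]-.54)<.12)&(abs(W[...,1]-.27)<.06)
print(cv2.minAreaRect((W[m][:,:2]*1000).astype(np.float32)))
m=(W[...,2]>.025)&(W[...,2]<.045)&(abs(W[...,0]-.54)<.05)&(abs(W[...,1]-.05)<.06)
print('park',cv2.minAreaRect((W[m][:,:2]*1000).astype(np.float32)))
```

```text
140 300 361 [0.4954 0.262  0.0085] [0.4944 0.271 ]
144 314 342 [0.4955 0.269  0.0278] [0.4958 0.2682]
148 314 342 [0.4995 0.2613 0.0311] [0.4989 0.2685]
152 323 333 [0.502 0.267 0.034] [0.502  0.2688]
156 324 333 [0.5048 0.2682 0.0378] [0.5049 0.2696]
160 319 338 [0.5057 0.2662 0.0528] [0.5057 0.2692]
164 315 343 [0.5089 0.27   0.0515] [0.5093 0.2702]
168 312 344 [0.5125 0.2777 0.0467] [0.5138 0.27  ]
172 324 333 [0.5164 0.2702 0.0494] [0.5166 0.2708]
176 324 333 [0.5192 0.2697 0.0526] [0.5194 0.271 ]
180 324 333 [0.522  0.2708 0.0551] [0.5222 0.2713]
184 325 333 [0.5246 0.2719 0.0581] [0.5249 0.272 ]
188 324 334 [0.5272 0.2713 0.0617] [0.5277 0.2719]
192 324 334 [0.5301 0.2725 0.0633] [0.5304 0.2726]
196 324 334 [0.5328 0.2736 0.0657] [0.5333 0.2729]
200 324 334 [0.5352 0.2738 0.0689] [0.5358 0.2731]
204 324 334 [0.5376 0.2757 0.0716] [0.5384 0.2734]
208 324 334 [0.5405 0.2752 0.0737] [0.5409 0.2736]
212 324 334 [0.5433 0.2738 0.076 ] [0.5437 0.2739]
216 324 334 [0.5455 0.2748 0.0792] [0.5461 0.2741]
220 324 335 [0.5479 0.2759 0.0817] [0.5486 0.2748]
224 324 335 [0.5503 0.2761 0.0842] [0.551 0.275]
228 309 351 [0.5541 0.259  0.0886] [0.5527 0.2755]
232 309 351 [0.554  0.2811 0.0906] [0.5551 0.2757]
236 308 351 [0.555  0.2921 0.0929] [0.5575 0.2756]
240 308 351 [0.5609 0.2615 0.0959] [0.5598 0.2758]
244 308 351 [0.5623 0.271  0.0977] [0.5622 0.2761]
248 308 352 [0.5645 0.2704 0.1003] [0.5644 0.2767]
252 308 352 [0.5681 0.2609 0.1023] [0.5667 0.2769]
256 308 352 [0.5672 0.2844 0.105 ] [0.569  0.2771]
260 308 352 [0.5713 0.2705 0.107 ] [0.5712 0.2773]
264 308 352 [0.5719 0.2856 0.1087] [0.5734 0.2775]
268 300 361 [0.5805 0.2586 0.1051] [0.5793 0.2797]
272 300 360 [0.5835 0.2728 0.1028] [0.5836 0.2791]
((537.2324829101562, 273.2106628417969), (169.48941040039062, 69.74906158447266), 6.909725189208984)
park ((540.7973022460938, 47.88175964355469), (66.31426239013672, 64.68734741210938), 87.82318878173828)
```

View pics/w2c.png

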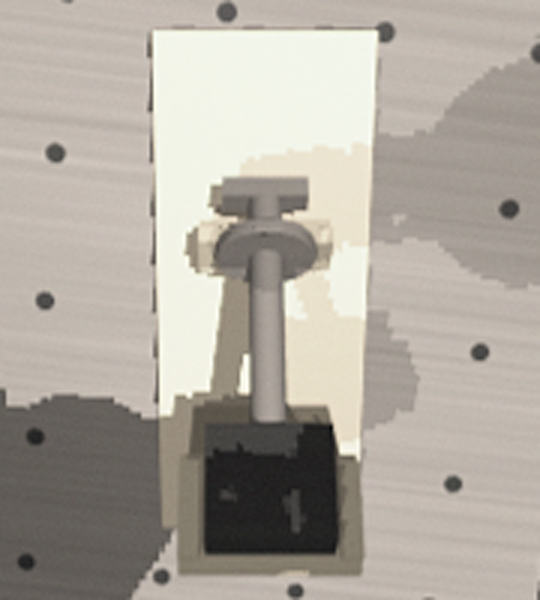

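Run:
```python
from h import *
d=np.load('pics/w2.npz'); W=d['W']
c,s=np.cos(np.radians(6.9)),np.sin(np.radians(6.9))
O=np.array([.497,.2684,.0243])
D=W-O
xi=D[...,0]*c+D[...,1]*s; lat=-D[...,0]*s+D[...,1]*c; z=D[...,2]
ax=(xi+z)*.7071; rad=(z-xi)*.7071
np.set_printoptions(linewidth=250)
for v in range(216,284,4):
    print(v,' '.join('%3.0f/%3.0f/%3.0f'%(1e3*lat[v,u],1e3*ax[v,u],1e3*rad[v,u]) for u in range(292,372,4)))
```

```text
216 -36/ 37/-73 -31/ 41/-65 -27/ 40/-66 -23/ 41/-65 -19/ 41/-65 -15/ 40/-67 -11/ 41/-66  -7/ 41/-66  -4/ 72/  2  -1/ 73/  3   2/ 73/  3  10/ 41/-66  14/ 41/-66  18/ 41/-65  22/ 40/-66  26/ 41/-66  30/ 41/-66  34/ 41/-65  39/ 37/-73  44/ 36/-75
220 -36/ 41/-75 -31/ 44/-69 -27/ 44/-68 -23/ 44/-67 -19/ 45/-65 -15/ 45/-67 -11/ 45/-66  -7/ 45/-67  -4/ 76/  2  -1/ 77/  3   2/ 76/  3  10/ 45/-66  14/ 45/-66  18/ 44/-67  22/ 45/-67  26/ 44/-69  30/ 44/-69  34/ 44/-69  40/ 40/-77  44/ 40/-76
224 -36/ 44/-79 -31/ 47/-71 -27/ 47/-72 -23/ 53/-58 -19/ 53/-59 -15/ 52/-60 -11/ 52/-60  -7/ 52/-60  -4/ 79/  2  -1/ 80/  4   2/ 80/  3   9/ 53/-58  13/ 53/-58  17/ 53/-58  21/ 52/-59  26/ 47/-72  30/ 47/-72  35/ 47/-71  40/ 43/-80  44/ 44/-79
228 -36/ 47/-82 -31/ 51/-73 -27/ 51/-74 -22/ 60/-52 -19/ 60/-52 -14/ 84/  4 -11/ 84/  4  -8/ 84/  5  -4/ 84/  5 nan/nan/nan   2/ 84/  4   5/ 85/  6   8/ 84/  5  11/ 85/  6  15/ 84/  5  26/ 51/-73  30/ 51/-73  35/ 50/-76  40/ 47/-81  44/ 47/-82
232 -36/ 50/-86 -32/ 54/-77 -27/ 53/-79 -22/ 67/-44 -18/ 68/-43 -14/ 88/  5 -11/ 87/  4  -8/ 88/  5  -4/ 88/  5  -1/ 87/  4 
[... 2394 characters left out ...]
6/ -7 -14/116/ -6 -11/116/ -7  -8/116/ -7  -4/116/ -8  -1/116/ -7   2/116/ -8   5/116/ -8   8/116/ -8  11/116/ -8  14/116/ -8  17/116/ -8  21/116/ -8  24/116/ -7  42/ 84/-119  47/ 84/-119
276 -37/ 88/-122 -33/ 88/-122 -23/118/-12 -20/117/-14 -17/118/-13 -14/118/-13 -11/118/-13  -7/117/-14  -4/117/-14  -1/118/-13   2/118/-13   5/118/-13   8/118/-13  12/118/-13  15/118/-13  18/118/-13  21/118/-13  38/ 87/-124  43/ 87/-124  47/ 87/-122
280 -37/ 91/-127 -33/ 91/-128 -29/ 91/-126 -24/ 91/-126 -20/ 91/-127 -15/ 91/-126 -11/ 91/-127  -6/ 91/-126  -2/ 91/-125   3/ 91/-125   7/ 91/-126  11/ 91/-126  16/ 91/-125  20/ 91/-126  25/ 91/-126  29/ 91/-127  34/ 91/-126  38/ 91/-126  43/ 91/-126  47/ 91/-127
```

The cheeks only start at ξ≈66 mm along the rack. The tool can only yaw, so I'll grip the paddle's lower end across its 34 mm width, ahead of the cheeks and above the centre of mass. That leaves room for it to pivot upright in the hole.

Call:
{"fn": "send_rows", "kwargs": {
  "targets": [
    [0.021,0.014,0,0,0],
    [0,0,-0.045,0,0],
    [0,0,-0.045,0,0],
    [0,0,-0.035,0,0],
    [0,0,-0.01,0,0],
    [0,0,0,0,60],
    [0,0,0,0,110]
  ],
  "newtons": 30
}}

```text
clock: 8.7
tcp_pos: [0.5507, 0.2742, 0.0702]
orientation: [0.001, 0.663, 0.748, 0.001]
wrist_force: [0.1, 0.1, 0.1]
finger_gap: 0.0594
```

Run:
```python
from h import *
st=monitor.get_state(); print(st['tcp_pos'],st['finger_gap'],st['wrist_force'])
r=snap('wrist','w3.png'); r=snap('scene'); cv2.imwrite('pics/s3.png',cv2.resize(r['img'][140:290,370:520],None,fx=4,fy=4,interpolation=cv2.INTER_CUBIC)[...,::-1])
```

```text
[0.5507 0.2742 0.0702] 0.059390597583634214 [0.1449 0.1353 0.0968]
```

View pics/w3.png

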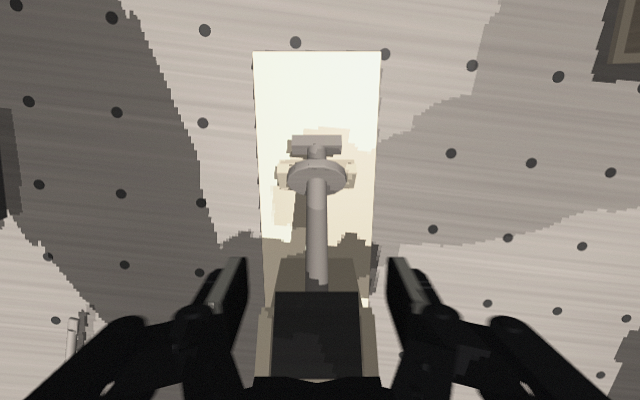

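View pics/s3.png

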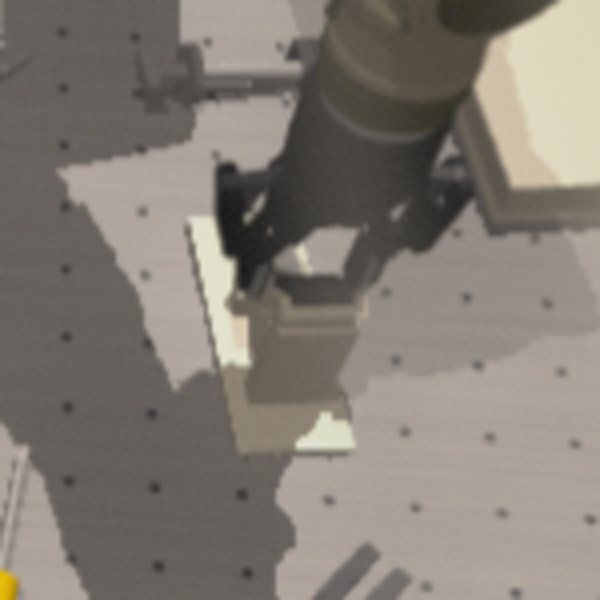

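Call:
{"fn": "send_rows", "kwargs": {
  "targets": [
    [-0.0012,0.0005,-0.002,0,110],
    [0,0,0,0,255],
    [0,0,0,0,255],
    [0,0,0,0,255],
    [0,0,0,0,255],
    [0,0,0,0,255]
  ],
  "newtons": 30
}}

```text
clock: 9.4
tcp_pos: [0.5486, 0.2749, 0.0675]
orientation: [0.0, 0.663, 0.749, 0.001]
wrist_force: [-1.8, -1.1, 5.9]
finger_gap: 0.0328
```

Call:
{"fn": "send_rows", "kwargs": {
  "targets": [
    [0,0,0.01,0,255],
    [0,0,0.03,0,255],
    [0,0,0.04,0,255],
    [0,0,0.04,0,255],
    [0,0,0,0,255]
  ]
}}

```text
clock: 9.9
tcp_pos: [0.5513, 0.2759, 0.1932]
orientation: [0.003, 0.663, 0.749, 0.005]
wrist_force: [0.5, 1.0, -1.1]
finger_gap: 0.033
```

Run:
```python
from h import *
st=monitor.get_state(); print(st['tcp_pos'],st['finger_gap'],st['wrist_force'])
r=snap('wrist','w4.png'); r2=snap('scene'); cv2.imwrite('pics/s4.png',cv2.resize(r2['img'][110:290,370:550],None,fx=3,fy=3,interpolation=cv2.INTER_CUBIC)[...,::-1])
W=cloud(r,Rt(st)@np.array(r['T_tool_cam'])); np.savez('pics/w4',W=W,img=r['img'],tcp=st['tcp_pos'])
```

```text
[0.5513 0.2759 0.1932] 0.032970823709413954 [ 0.517   1.0058 -1.1438]
```

View pics/w4.png

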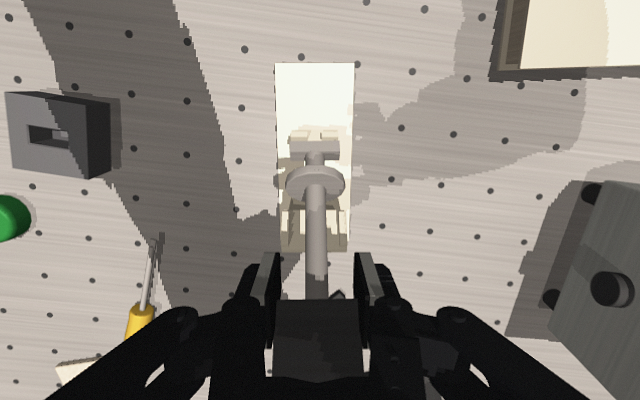

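View pics/s4.png

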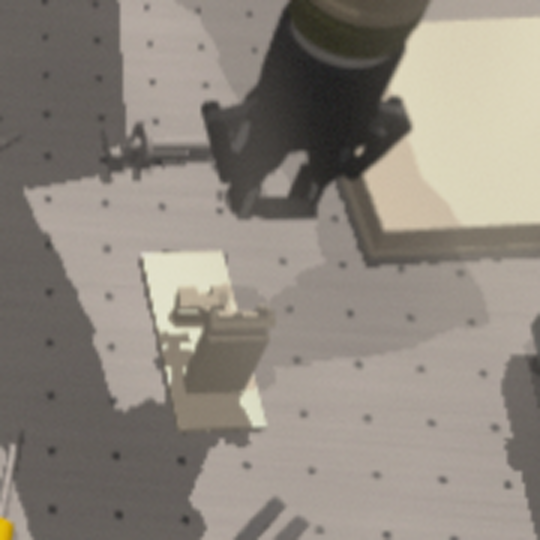

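The stop is held at about 45° and the rack is empty. I'll fit its pose in the tool frame.

```bash
cat > fit.py <<'E'
from h import *
def fit(W,tcp,yaw_deg,cols=(300,336),rows=(195,268),foot=None):
    """stop pose in frame: xi (perp to jaw, away), lat, z rel TCP"""
    a=np.radians(yaw_deg-90); c,s=np.cos(a),np.sin(a)
    D=W-tcp; xi=D[...,0]*c+D[...,1]*s; lat=-D[...,0]*s+D[...,1]*c; z=D[...,2]
    X=[];
    for v in range(*rows):
        seg=slice(*cols); zz=z[v,seg]; 
        m=np.isfinite(zz)&(abs(lat[v,seg])<.006)&(D[v,seg,2]>-.11)
        if m.sum()<5: continue
        # ridge: nearest to camera => median of centre part
        o=np.argsort(abs(lat[v,seg][m]))[:5]
        X.append([xi[v,seg][m][o].mean(),zz[m][o].mean(),lat[v,seg][m].mean()])
    return np.array(X),(xi,lat,z)
E
python3 - <<'E'
from fit import *
d=np.load('pics/w4.npz'); W=d['W']; tcp=d['tcp']
X,(xi,lat,z)=fit(W,tcp,97.0)
print(X[::8])
p=np.polyfit(X[:,0],X[:,1],1); th=np.degrees(np.arctan(1/p[0])); print('tilt from vertical',th,p, np.std(np.polyval(p,X[:,0])-X[:,1]))
# axial along line
t=np.radians(th); u=np.array([np.sin(t),np.cos(t)]); n=np.array([-np.cos(t),np.sin(t)])
ax=xi*u[0]+z*u[1]; rad=xi*n[0]+z*n[1]
r0=(X[:,0]*n[0]+X[:,1]*n[1]).mean()-.005; print('axis rad offset',r0)
for v in range(136,225,3): print(v,[ '%.1f/%.1f/%.1f'%(1e3*ax[v,u],1e3*(rad[v,u]-r0),1e3*lat[v,u]) for u in (295,305,312,317,322,330,338)])
for v in range(285,310,3): print(v,[ '%.1f/%.1f/%.1f'%(1e3*ax[v,u],1e3*(rad[v,u]-r0),1e3*lat[v,u]) for u in (295,305,312,317,322,330,338)])
E
```

```text
[[-0.03   -0.0183  0.0001]
 [-0.0272 -0.0148  0.0003]
 [-0.0243 -0.0118  0.0003]
 [-0.0215 -0.0087  0.0003]
 [-0.0185 -0.0065  0.0003]
 [-0.0158 -0.0036  0.0005]
 [-0.0132 -0.0008  0.0005]
 [-0.0109  0.0024  0.0005]
 [-0.0083  0.0048  0.0005]
 [-0.0058  0.0074  0.0007]]
tilt from vertical 43.77963196916092 [1.0435 0.0134] 0.0003948640102788745
axis rad offset 0.004302533214017699
136 ['-138.6/-82.1/-16.6', '-138.0/-81.4/-8.2', '-143.2/-87.9/-2.5', '-143.5/-88.3/1.7', '-138.4/-81.9/5.9', '-138.6/-82.2/12.5', '-159.4/-108.2/21.3']
139 ['-138.6/-86.2/-16.8', '-138.0/-85.4/-8.4', '-140.5/-88.5/-2.5', '-140.1/-88.1/1.7', '-138.8/-86.4/5.9', '-138.1/-85.5/12.7', '-156.7/-109.2/21.3']
142 ['-65.9/3.9/-10.1', '-65.5/4.5/-4.9', '-65.2/4.9/-1.3', '-65.9/4.0/1.3', '-66.0/3.8/3.9', '-65.5/4.4/8.1', '-65.6/4.3/12.2']
145 ['-65.4/2.1/-10.2', '-63.8/4.2/-4.9', '-63.6/4.4/-1.3', '-64.0/3.9/1.3', '-63.4/4.7/3.9', '-63.5/4.5/8.0', '-64.0/3.9/12.2']
148 ['-61.7/4.4/-9.9', '-61.4/4.8/-4.8', '-62.3/3.6/-1.3', '-61.3/5.0/1.3', '-62.5/3.4/3.9', '-62.4/3.5/8.0', '-61.9/4.1/12.1']
151 ['-60.6/3.4/-10.0', '-5
[... 3797 characters left out ...]
/4.0/-0.9', '12.5/4.1/1.1', '12.7/4.9/3.2', '-44.7/-238.1/16.2', '-42.5/-228.8/24.4']
297 ['-42.1/-240.5/-22.3', '13.4/2.4/-3.9', '14.1/5.5/-0.9', '14.1/5.8/1.1', '14.0/5.1/3.2', '-40.8/-234.9/16.0', '-39.7/-230.5/24.4']
300 ['15.6/7.0/-7.7', '15.3/5.5/-3.7', '15.5/6.4/-0.9', '15.5/6.4/1.1', '15.4/6.1/3.2', '15.6/7.0/6.4', '15.3/5.6/9.7']
303 ['16.8/7.0/-7.7', '16.4/5.0/-3.7', '16.7/6.6/-0.9', '16.7/6.5/1.1', '16.6/6.2/3.1', '16.8/7.0/6.3', '16.6/5.8/9.6']
306 ['18.0/7.0/-7.7', '18.0/6.9/-3.7', '17.9/6.5/-0.9', '17.9/6.7/1.1', '17.7/5.7/3.1', '17.9/6.6/6.3', '17.9/6.7/9.5']
309 ['19.1/6.7/-7.6', '19.1/6.7/-3.7', '19.0/6.4/-0.9', '19.0/6.2/1.1', '19.0/6.3/3.1', '19.1/6.7/6.3', '19.1/6.6/9.5']
```

Call:
{"fn": "send_rows", "kwargs": {
  "targets": [
    [0.007,-0.046,0,-1.8,255],
    [0.007,-0.046,0,-1.8,255],
    [0.007,-0.046,0,-1.8,255],
    [0.007,-0.046,0,-1.8,255],
    [0.007,-0.046,0,-1.8,255],
    [0,0,-0.04,0,255],
    [0,0,-0.04,0,255],
    [0,0,0,0,255]
  ]
}}

```text
clock: 10.8
tcp_pos: [0.577, 0.0443, 0.099]
orientation: [-0.005, 0.72, 0.694, -0.005]
wrist_force: [-1.3, 0.1, -2.0]
finger_gap: 0.0329
```

```bash
cat > look.py <<'E'
from fit import *
import sys
tag=sys.argv[1]
st=monitor.get_state(); T=Rt(st); yaw=np.degrees(np.arctan2(T[1,0],T[0,0])); print(st['tcp_pos'],'yaw',yaw,st['finger_gap'],st['wrist_force'],st['clock'])
r=snap('wrist','w%s.png'%tag); r2=snap('scene'); 
W=cloud(r,T@np.array(r['T_tool_cam'])); np.savez('pics/w'+tag,W=W,img=r['img'],tcp=st['tcp_pos'])
cv2.imwrite('pics/s%s.png'%tag,cv2.resize(r2['img'][120:280,270:450],None,fx=4,fy=4,interpolation=cv2.INTER_CUBIC)[...,::-1])
X,_=fit(W,st['tcp_pos'],yaw)
p=np.polyfit(X[:,0],X[:,1],1); th=np.degrees(np.arctan(1/p[0])); print('tilt',th,'std',np.std(np.polyval(p,X[:,0])-X[:,1]),'lat',X[:,2].mean(),'n',len(X)); print(X[::12])
E
python3 look.py 5
```

```text
[0.577  0.0443 0.099 ] yaw 87.88007992983354 0.0329336511622325 [-1.2938  0.0898 -2.0112] 10.8
tilt 45.54205206498892 std 0.0003439379508445163 lat 0.0003924123559270325 n 73
[[-0.0308 -0.017  -0.    ]
 [-0.0261 -0.0129  0.0002]
 [-0.0217 -0.0086  0.0002]
 [-0.0177 -0.0038  0.0005]
 [-0.0135 -0.0001  0.0005]
 [-0.0094  0.0034  0.0005]
 [-0.0057  0.0075  0.0007]]
```

View pics/w5.png

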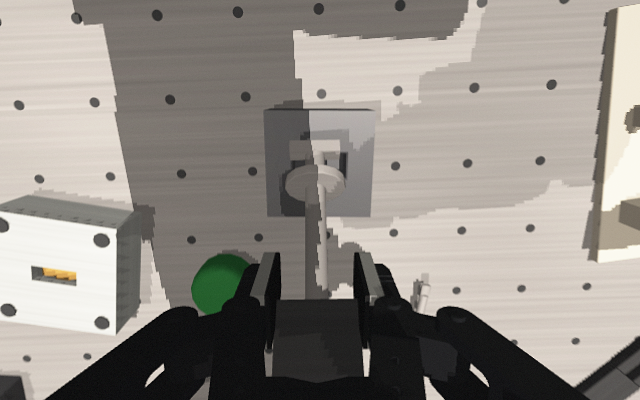

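View pics/s5.png

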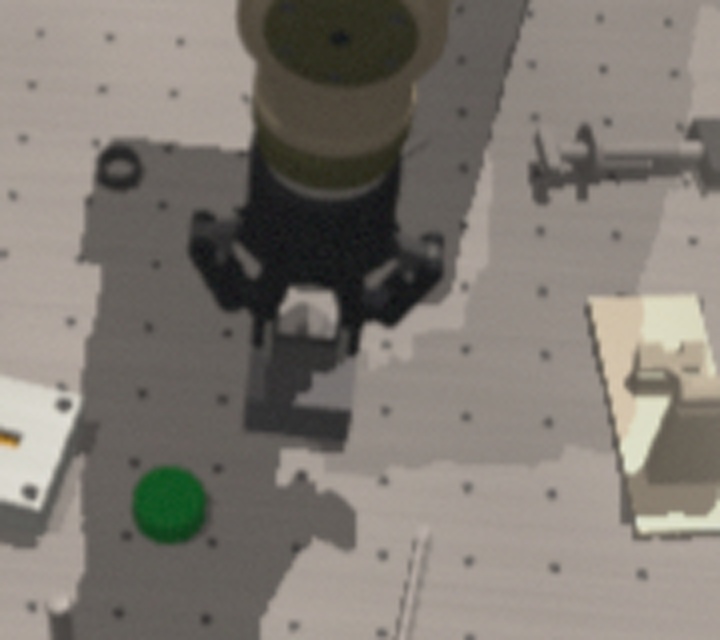

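Call:
{"fn": "send_rows", "kwargs": {
  "targets": [
    [0,0,0,0,255],
    [0,0,0,0,255]
  ]
}}

```text
clock: 11.1
tcp_pos: [0.5847, 0.0451, 0.1085]
orientation: [0.001, 0.719, 0.695, 0.001]
wrist_force: [-0.4, -0.3, -1.9]
finger_gap: 0.0327
```

Call:
{"fn": "send_rows", "kwargs": {
  "targets": [
    [0.002,0.0005,-0.01,0,255],
    [0,0,-0.01,0,255],
    [0,0,-0.005,0,255],
    [0,0,0,0,255],
    [0,0,0,0,255]
  ]
}}

```text
clock: 11.6
tcp_pos: [0.5849, 0.0452, 0.081]
orientation: [-0.0, 0.72, 0.694, -0.0]
wrist_force: [0.8, 0.2, -0.4]
finger_gap: 0.0328
```

```bash
python3 look.py 6
python3 - <<'E'
import cv2
i=cv2.imread('pics/w6.png'); cv2.imwrite('pics/w6c.png',cv2.resize(i[90:310,220:420],None,fx=3,fy=2.7,interpolation=cv2.INTER_CUBIC))
E
```

```text
[0.5849 0.0452 0.081 ] yaw 87.95981380707859 0.03275398130826649 [ 0.786   0.1679 -0.4238] 11.6
tilt 44.68419989607012 std 0.00031566629033203617 lat 0.000394474900296769 n 73
[[-0.0304 -0.0177  0.0002]
 [-0.026  -0.013   0.0002]
 [-0.0218 -0.0084  0.0002]
 [-0.0176 -0.0044  0.0005]
 [-0.0136 -0.0002  0.0005]
 [-0.0095  0.0034  0.0005]
 [-0.0059  0.0075  0.0007]]
```

View pics/w6c.png

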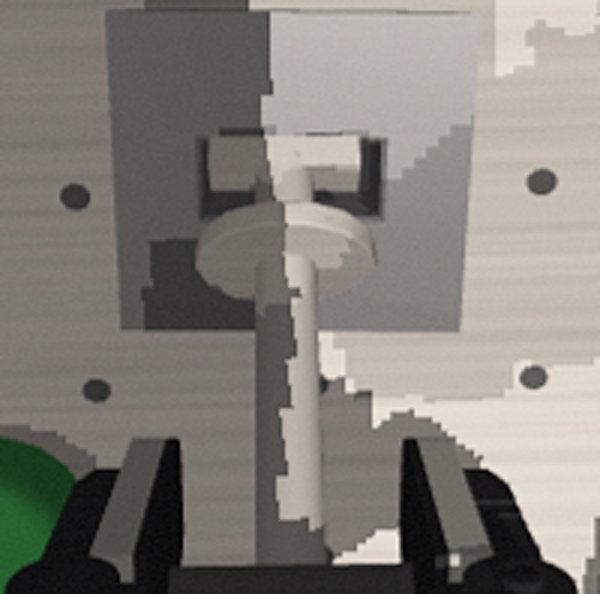

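Call:
{"fn": "send_rows", "kwargs": {
  "targets": [
    [0.0015,0.0015,0,0,255],
    [0,0,-0.004,0,255],
    [0,0,0,0,255],
    [0,0,0,0,255]
  ]
}}

```text
clock: 12.1
tcp_pos: [0.5865, 0.0467, 0.0771]
orientation: [-0.0, 0.72, 0.694, -0.0]
wrist_force: [0.3, 0.5, -1.9]
finger_gap: 0.0326
```

```bash
python3 look.py 7
python3 - <<'E'
import cv2
i=cv2.imread('pics/w7.png'); cv2.imwrite('pics/w7c.png',cv2.resize(i[90:310,220:420],None,fx=3,fy=2.7,interpolation=cv2.INTER_CUBIC))
E
```

```text
[0.5865 0.0467 0.0771] yaw 87.95835530738339 0.032630510770575744 [ 0.2722  0.5236 -1.9082] 12.1
tilt 44.335062792802766 std 0.0004129308825539853 lat 0.00035873855345275454 n 73
[[-0.0304 -0.0178 -0.0001]
 [-0.026  -0.013   0.0002]
 [-0.0216 -0.0089  0.0002]
 [-0.0173 -0.005   0.0005]
 [-0.0136 -0.0001  0.0007]
 [-0.0098  0.004   0.0005]
 [-0.0059  0.0075  0.0007]]
```

View pics/w7c.png

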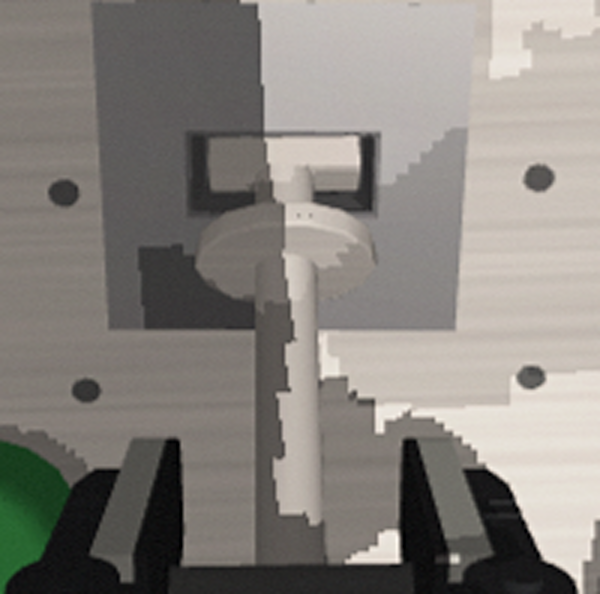

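Call:
{"fn": "send_rows", "kwargs": {
  "targets": [
    [-0.004,0.0001,0.002,0,255],
    [-0.004,0.0002,0.002,0,255],
    [-0.0045,0.0002,0.002,0,255],
    [-0.0046,0.0001,0.0017,0,255],
    [0,0,0,0,255],
    [0,0,0,0,255]
  ]
}}

```text
clock: 12.8
tcp_pos: [0.5694, 0.0473, 0.0853]
orientation: [0.0, 0.72, 0.694, 0.0]
wrist_force: [2.7, -0.0, 0.7]
finger_gap: 0.0332
```

```bash
python3 look.py 8
python3 - <<'E'
import cv2
i=cv2.imread('pics/w8.png'); cv2.imwrite('pics/w8c.png',cv2.resize(i[90:310,220:420],None,fx=3,fy=2.7,interpolation=cv2.INTER_CUBIC))
E
```

```text
[0.5694 0.0473 0.0853] yaw 87.9528549031513 0.033167881605612654 [ 2.7403 -0.0394  0.7115] 12.8
tilt 32.74964502929448 std 0.0014103013904372091 lat 0.0003077710502398735 n 73
[[-0.0272 -0.0287 -0.0001]
 [-0.0213 -0.0271  0.0002]
 [-0.0173 -0.0205 -0.0001]
 [-0.0135 -0.0142  0.0001]
 [-0.01   -0.0081  0.0005]
 [-0.0068 -0.0022  0.0007]
 [-0.0033  0.0026  0.0005]]
```

View pics/w8c.png

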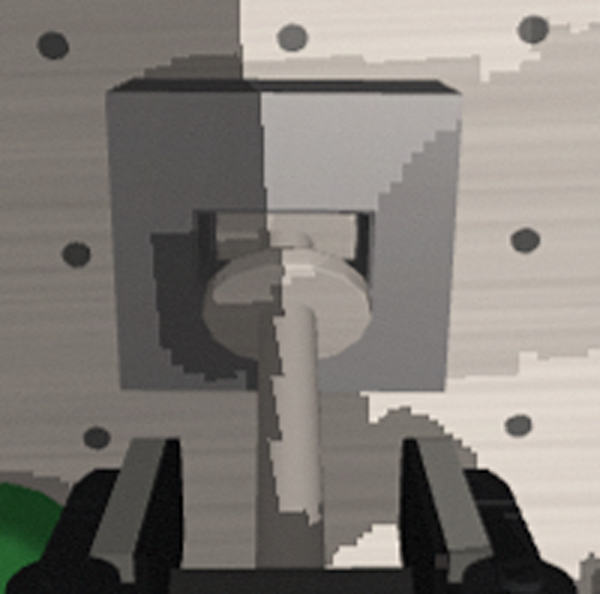

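Call:
{"fn": "send_rows", "kwargs": {
  "targets": [
    [-0.0045,0.0002,0.0005,0,255],
    [-0.0045,0.0002,0.0003,0,255],
    [-0.0045,0.0001,0,0,255],
    [-0.0048,0.0002,0,0,255],
    [-0.0048,0.0002,-0.0003,0,255],
    [-0.0047,0.0001,-0.0005,0,255],
    [0,0,0,0,255],
    [0,0,0,0,255]
  ]
}}

```text
clock: 13.7
tcp_pos: [0.5412, 0.0484, 0.0847]
orientation: [-0.0, 0.72, 0.694, -0.0]
wrist_force: [2.0, -0.1, -0.6]
finger_gap: 0.0325
```

```bash
python3 look.py 9
python3 - <<'E'
import cv2
i=cv2.imread('pics/w9.png'); cv2.imwrite('pics/w9c.png',cv2.resize(i[90:310,220:420],None,fx=3,fy=2.7,interpolation=cv2.INTER_CUBIC))
E
```

```text
[0.5412 0.0484 0.0847] yaw 87.95909394957161 0.03251226309989199 [ 1.9822 -0.1343 -0.6324] 13.7
tilt 31.491776763224927 std 0.005597451428846807 lat 6.417137875366068e-05 n 73
[[-0.0211 -0.0495  0.0001]
 [-0.0139 -0.0494  0.0001]
 [-0.0118 -0.0353 -0.0001]
 [-0.0041 -0.0372 -0.0002]
 [-0.0012 -0.0277  0.0001]
 [ 0.0007 -0.0173  0.0002]
 [ 0.0025 -0.0083  0.0005]]
```

View pics/w9c.png

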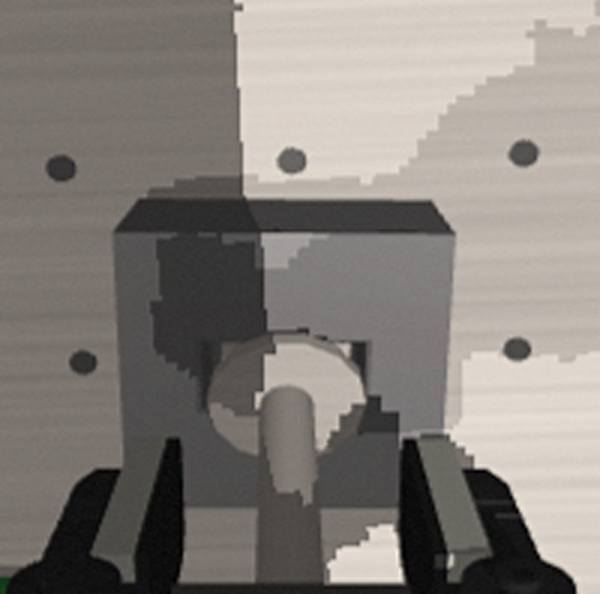

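View pics/s9.png

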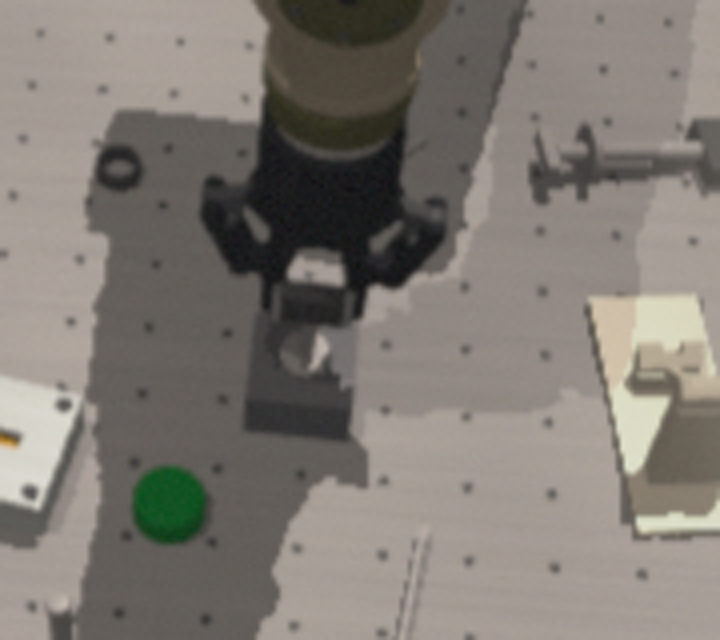

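Call:
{"fn": "send_rows", "kwargs": {
  "targets": [
    [-0.005,0.0002,-0.0005,0,255],
    [-0.005,0.0002,-0.0008,0,255],
    [-0.005,0.0002,-0.001,0,255],
    [-0.002,0,-0.001,0,255],
    [0,0,-0.001,0,255],
    [0,0,0,0,255]
  ]
}}

```text
clock: 14.4
tcp_pos: [0.5237, 0.0489, 0.0802]
orientation: [-0.001, 0.72, 0.694, -0.001]
wrist_force: [0.9, 1.1, 0.1]
finger_gap: -0.0
```

```bash
python3 look.py 10
python3 - <<'E'
import cv2
i=cv2.imread('pics/w10.png'); cv2.imwrite('pics/w10c.png',cv2.resize(i[90:310,220:420],None,fx=3,fy=2.7,interpolation=cv2.INTER_CUBIC))
E
```

```text
[0.5237 0.0489 0.0802] yaw 87.95487901870914 -3.0723424182840725e-06 [0.8801 1.1117 0.0543] 14.4
tilt -64.89927984006229 std 0.025005949112371667 lat 7.770534550931476e-05 n 73
[[-0.0149 -0.0707 -0.    ]
 [-0.0149 -0.0467  0.0001]
 [-0.0083 -0.0448  0.0001]
 [-0.0011 -0.0446  0.0001]
 [ 0.0032 -0.0375  0.0001]
 [-0.0111  0.0066  0.0001]
 [-0.0115  0.0181  0.0002]]
```

View pics/w10c.png

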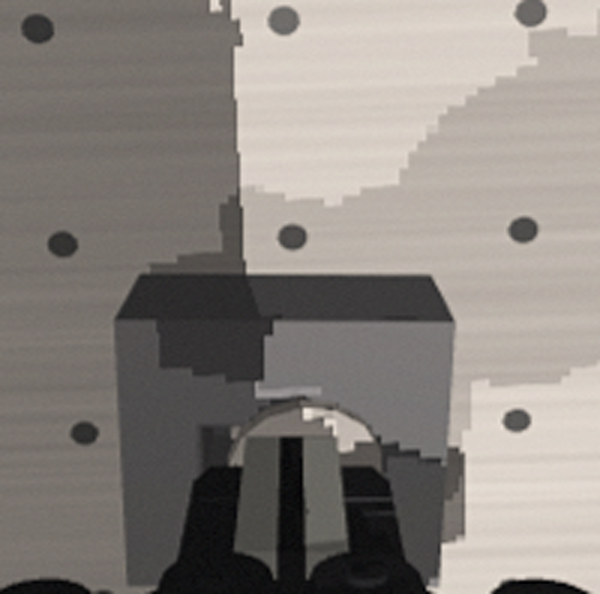

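The paddle slipped out of the grip at the last bit. I'll check how the stop stands.

Run:
```python
from h import *
for c,(a,b,e,f) in dict(top=(150,260,210,330),scene=(150,260,300,400)).items():
    r=snap(c); W=cloud(r); np.savez('pics/%s11'%c,W=W,img=r['img'])
    cv2.imwrite('pics/%s11.png'%c,cv2.resize(r['img'][a:b,e:f],None,fx=5,fy=5,interpolation=cv2.INTER_CUBIC)[...,::-1])
    m=(abs(W[...,0]-.55)<.06)&(abs(W[...,1]-.048)<.03)&(W[...,2]>.1)&(W[...,2]<.16)
    q=W[m]; print(c,len(q)); 
    if len(q): print(np.percentile(q,[2,50,98],axis=0))
    m=(np.hypot(W[...,0]-.545,W[...,1]-.048)<.03)&(W[...,2]>.0385)&(W[...,2]<.048)
    q=W[m]; print('collar',len(q)); 
    if len(q)>5:
        A=np.c_[q[:,:2]-[.541,.048],np.ones(len(q))]; print(np.linalg.lstsq(A,q[:,2],rcond=None)[0],q.min(0),q.max(0))
    for n in ('stop_paddle','stop'): print(n,[(np.round(d['xyz'],4).tolist(),round(d['conf'],2)) for d in eyes.tip_of(n,c)])
```

```text
top 14
[[0.5103 0.0183 0.1288]
 [0.5119 0.021  0.1387]
 [0.5183 0.0253 0.1492]]
collar 2
stop_paddle []
stop [([0.7376, -0.2328, 0.0012], 0.74)]
scene 435
[[0.5161 0.0197 0.1027]
 [0.5394 0.053  0.1311]
 [0.5532 0.0765 0.1585]]
collar 162
[-0.0483 -0.002   0.0419] [0.5167 0.0189 0.0385] [0.5727 0.0762 0.0477]
stop_paddle [([0.3244, 0.3263, 0.0091], 0.9), ([0.5442, 0.0606, 0.1116], 0.78)]
stop [([0.3541, 0.2034, 0.0216], 0.75), ([0.5395, 0.0488, 0.0175], 0.72)]
```

View pics/top11.png

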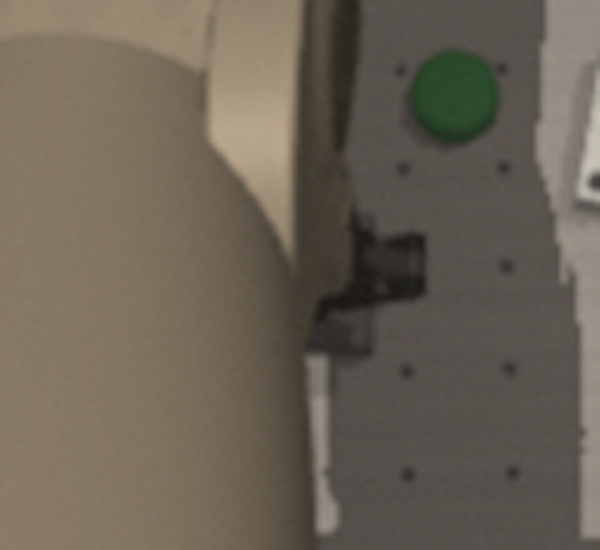

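View pics/scene11.png

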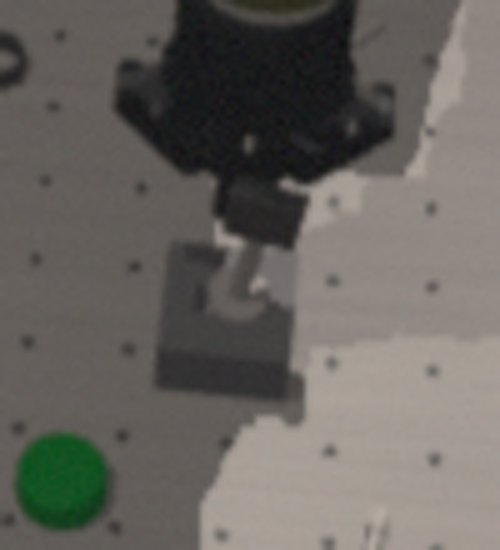

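The stop is in the block but leaning to the side, probably against the shut fingers. I'll back away from it in −x and look again.

Call:
{"fn": "send_rows", "kwargs": {
  "targets": [
    [-0.003,0,0,0,255],
    [-0.005,0,0,0,255],
    [-0.01,0,0,0,255],
    [-0.02,0,0,0,255],
    [-0.03,0,0,0,255],
    [-0.03,0,0.02,0,255],
    [0,0,0.05,0,0],
    [0,0,0.05,0,0],
    [0,0,0.03,0,0],
    [0,0,0,0,0]
  ]
}}

```text
clock: 15.8
tcp_pos: [0.4286, 0.0488, 0.2353]
orientation: [0.003, 0.72, 0.694, 0.003]
wrist_force: [0.4, -1.1, -0.2]
finger_gap: 0.0579
```

```bash
cat > park.py <<'E'
from h import *
import sys
tag=sys.argv[1]
st=monitor.get_state(); T=Rt(st); print(st['tcp_pos'],st['clock'])
for c,(a,b,e,f) in dict(top=(150,260,210,330),scene=(150,260,300,400),wrist=(0,400,0,640)).items():
    r=snap(c); W=cloud(r,T@np.array(r['T_tool_cam']) if c=='wrist' else None); np.savez('pics/%s%s'%(c,tag),W=W,img=r['img'])
    k=1 if c=='wrist' else 5
    cv2.imwrite('pics/%s%s.png'%(c,tag),cv2.resize(r['img'][a:b,e:f],None,fx=k,fy=k,interpolation=cv2.INTER_CUBIC)[...,::-1])
    m=(abs(W[...,0]-.545)<.035)&(abs(W[...,1]-.048)<.035)&(W[...,2]>.12)&(W[...,2]<.15)
    q=W[m]; print(c,'paddle top',len(q),np.median(q[:,2]) if len(q) else '')
    if len(q)>5: print(cv2.minAreaRect((q[:,:2]*1000).astype(np.float32)))
E
python3 park.py 12
```

```text
[0.4286 0.0488 0.2353] 15.8
top paddle top 0 
scene paddle top 104 0.12809547834694868
((540.411376953125, 49.82329559326172), (34.01411437988281, 15.038751602172852), 74.18070983886719)
wrist paddle top 876 0.131817360945988
((543.2186279296875, 49.92230224609375), (34.090087890625, 13.80131721496582), 75.44810485839844)
```

View pics/scene12.png

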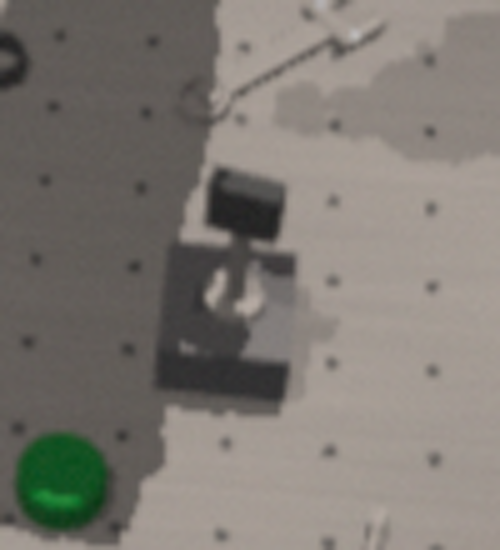

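View pics/wrist12.png

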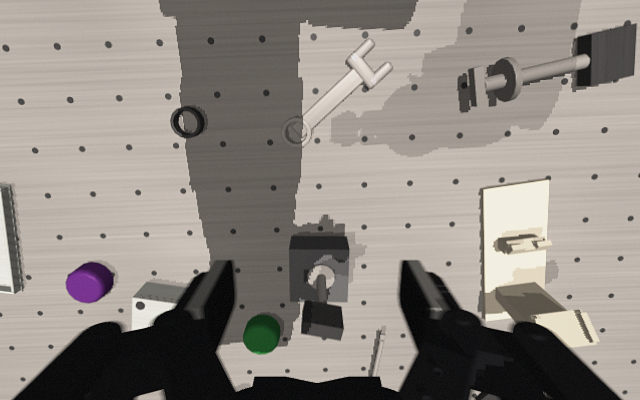

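The stop stands upright in the block, foot twisted within the hole's play (stop x at about 75°). I'll turn the jaws across the paddle and hover above it.

Call:
{"fn": "send_rows", "kwargs": {
  "targets": [
    [0.0095,0,0,-8.5,0],
    [0.0095,0,0,-8.5,0],
    [0.0095,0,0,-8.5,0],
    [0.0095,0,0,-8.5,0],
    [0.0095,0,0,-8.5,0],
    [0.0095,0,0,-8.5,0],
    [0.0095,0,0,-8.5,0],
    [0.0095,0,0,-8.5,0],
    [0.0095,0,0,-8.5,0],
    [0.0095,0,0,-8.5,0],
    [0.0095,0,0,-8.5,0],
    [0.0095,0,0,-8.5,0]
  ]
}}

```text
clock: 17.15
tcp_pos: [0.5397, 0.049, 0.2282]
orientation: [0.0, 0.992, -0.125, -0.002]
wrist_force: [-1.3, 0.2, 0.2]
finger_gap: 0.0854
```

Call:
{"fn": "send_rows", "kwargs": {
  "targets": [
    [0,0,0,0,0],
    [0,0,0,0,0],
    [0,0,0,0,0]
  ]
}}

```text
clock: 17.45
tcp_pos: [0.5397, 0.049, 0.2298]
orientation: [0.0, 0.993, -0.121, -0.001]
wrist_force: [-0.9, 0.2, -0.5]
finger_gap: 0.0853
```

```bash
python3 park.py 13
python3 - <<'E'
from h import *
for c in ('top','wrist','scene'):
    W=np.load('pics/%s13.npz'%c)['W']
    m=(abs(W[...,0]-.545)<.035)&(abs(W[...,1]-.048)<.035)
    for z0,z1 in ((.038,.0435),(.03,.0375),(.122,.135)):
        q=W[m&(W[...,2]>z0)&(W[...,2]<z1)]
        if len(q)>5: print(c,z0,len(q),np.median(q[:,2]),cv2.minAreaRect((q[:,:2]*1000).astype(np.float32)))
E
```

```text
[0.5397 0.049  0.2298] 17.45
top paddle top 71 0.12788034446949392
((538.9560546875, 45.329010009765625), (24.537738800048828, 12.474373817443848), 75.6952133178711)
scene paddle top 103 0.12825640409661365
((540.3443603515625, 49.84865188598633), (34.2066764831543, 14.11500072479248), 78.43429565429688)
wrist paddle top 766 0.12642311605103498
((539.6779174804688, 50.522918701171875), (34.5343017578125, 11.734405517578125), 75.93383026123047)
top 0.038 124 0.039348374972617284 ((542.06298828125, 44.720619201660156), (55.91749954223633, 61.618186950683594), 89.27909088134766)
top 0.03 345 0.035791912035419204 ((542.201171875, 46.814186096191406), (63.62861633300781, 61.60862350463867), 1.0308531522750854)
top 0.122 68 0.1279886982609434 ((538.94677734375, 45.324562072753906), (24.553037643432617, 12.43652629852295), 75.39286041259766)
wrist 0.038 395 0.03944372109426986 ((539.4957885742188, 52.436988830566406), (25.344118118286133, 28.424697875976562), 78.77692413330078)
wrist 0.03 3027 0.034410678381877224 ((540.7161865234375, 48.40448760986328), (64.21936798095703, 63.17538833618164), 87.839111328125)
wrist 0.122 754 0.12644145720055447 ((539.6854858398438, 50.52129364013672), (34.519073486328125, 11.699756622314453), 75.83616638183594)
scene 0.038 233 0.03939296858813013 ((542.7555541992188, 47.77529525756836), (63.44399642944336, 64.36481475830078), 88.85366821289062)
scene 0.03 276 0.03609338517788402 ((542.1207275390625, 47.53530502319336), (63.85112380981445, 65.266845703125), 87.60660552978516)
scene 0.122 92 0.12852582236992982 ((540.3292846679688, 49.7751350402832), (34.05659484863281, 14.11500072479248), 78.43429565429688)
```

View pics/wrist13.png

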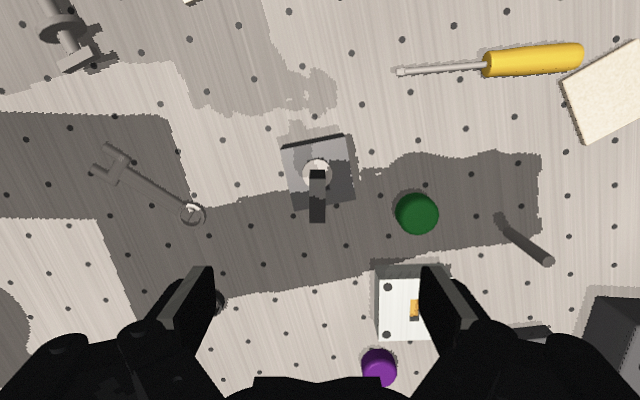

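View pics/top13.png

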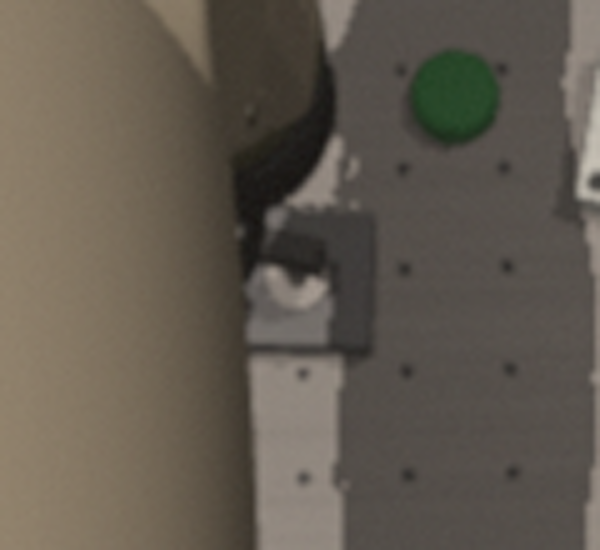

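Call:
{"fn": "send_rows", "kwargs": {
  "targets": [
    [0,0.0015,-0.045,0,0],
    [0,0,-0.045,0,0],
    [0,0,-0.035,0,0],
    [0,0,-0.012,0,0],
    [0,0,0,0,100],
    [0,0,0,0,180],
    [0,0,0,0,255],
    [0,0,0,0,255],
    [0,0,0,0,255],
    [0,0,0,0,255]
  ],
  "newtons": 60
}}

```text
clock: 18.6
tcp_pos: [0.5417, 0.0503, 0.095]
orientation: [-0.0, 0.992, -0.122, 0.001]
wrist_force: [0.1, -0.6, 4.9]
finger_gap: 0.0112
```

Call:
{"fn": "send_rows", "kwargs": {
  "targets": [
    [0,0,0.015,0,255],
    [0,0,0.025,0,255],
    [0,0,0.04,0,255],
    [0.0165,-0.0445,0,0.5,255],
    [0.0165,-0.0445,0,0.5,255],
    [0.0165,-0.0445,0,0.6,255],
    [0.0165,-0.0445,0,0.6,255],
    [0,0,0,0,255],
    [0,0,0,0,255],
    [0,0,0,0,255]
  ]
}}

```text
clock: 19.6
tcp_pos: [0.606, -0.1268, 0.1733]
orientation: [-0.0, 0.995, -0.103, -0.001]
wrist_force: [-0.4, -0.2, -0.7]
finger_gap: 0.0112
```

```bash
cat > base.py <<'E'
from h import *
import sys
tag=sys.argv[1]
st=monitor.get_state(); T=Rt(st); print(st['tcp_pos'],'yaw',np.degrees(np.arctan2(T[1,0],T[0,0])),st['wrist_force'],st['clock'])
for c,(a,b,e,f) in dict(top=(120,230,290,400),scene=(170,280,210,330),wrist=(0,400,0,640)).items():
    r=snap(c); W=cloud(r,T@np.array(r['T_tool_cam']) if c=='wrist' else None); np.savez('pics/%s%s'%(c,tag),W=W,img=r['img'])
    k=1 if c=='wrist' else 5
    cv2.imwrite('pics/%s%s.png'%(c,tag),cv2.resize(r['img'][a:b,e:f],None,fx=k,fy=k,interpolation=cv2.INTER_CUBIC)[...,::-1])
E
python3 base.py 14
```

```text
[ 0.606  -0.1268  0.1733] yaw -11.820768177408658 [-0.3799 -0.1935 -0.687 ] 19.6
```

View pics/wrist14.png

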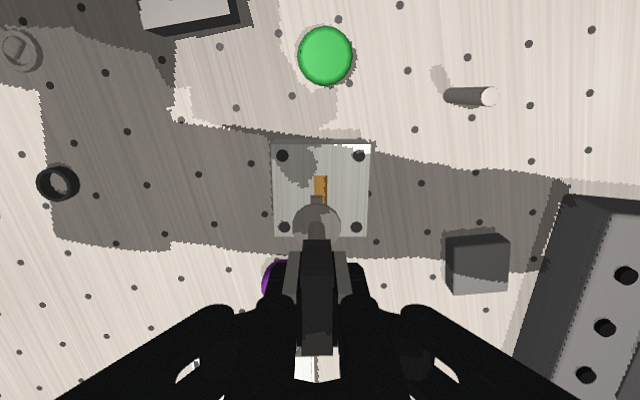

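View pics/top14.png

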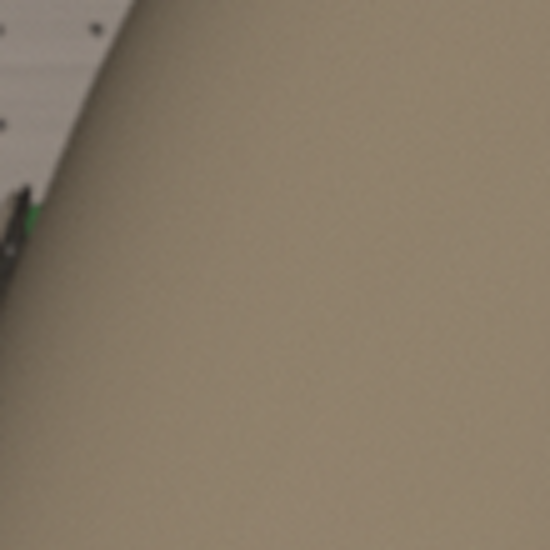

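View pics/scene14.png

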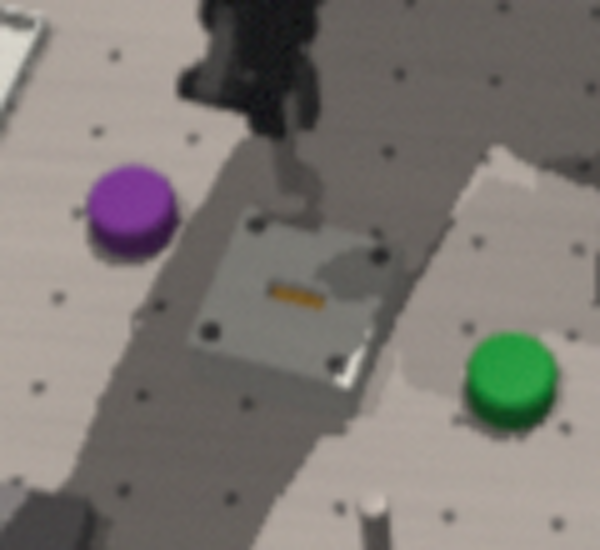

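```bash
cat > rel.py <<'E'
from h import *
import sys
tag=sys.argv[1]; tcp=np.array(eval(sys.argv[2])); yaw=float(sys.argv[3])
d=np.load('pics/wrist%s.npz'%tag); W=d['W']; img=d['img'].astype(int)
a=np.radians(yaw); c,s=np.cos(a),np.sin(a)
D=W-tcp; jx=(D[...,0]*c+D[...,1]*s)*1e3; jy=(-D[...,0]*s+D[...,1]*c)*1e3; z=W[...,2]*1e3
b=(np.hypot(W[...,0]-.608,W[...,1]+.129)<.07)&(z>29)&(z<38)
q=np.c_[jx[b],jy[b]].astype(np.float32); print('base rect',cv2.minAreaRect(q),np.median(z[b]))
print(' pct',np.percentile(q,[.5,99.5],axis=0).round(1))
o=(img[...,0]-img[...,2]>50)&(np.hypot(W[...,0]-.608,W[...,1]+.129)<.03)
if o.sum(): print('orange n',o.sum(),'jx',jx[o].min(),jx[o].max(),'jy',jy[o].min(),jy[o].max(),'z',np.median(z[o]),'px',np.argwhere(o).min(0),np.argwhere(o).max(0))
zt=tcp[2]*1e3
# stop: points within 20mm of axis, between foot and tcp
m=(np.hypot(jx,jy)<22)&(z>zt-80)&(z<zt+60)
for lo,hi in ((-80,-66),(-66,-58),(-56,-50),(-50,-20),(-20,0),(0,40)):
    k=m&(z-zt>lo)&(z-zt<hi)
    if k.sum()>3: print((lo,hi),k.sum(),'jx',np.percentile(jx[k],[1,50,99]).round(1),'jy',np.percentile(jy[k],[1,50,99]).round(1),'z',np.percentile(z[k]-zt,[1,50,99]).round(1))
i=img.astype(np.uint8)[120:370,220:420]; cv2.imwrite('pics/relc%s.png'%tag,cv2.resize(i,None,fx=3,fy=2.4,interpolation=cv2.INTER_CUBIC)[...,::-1])
E
python3 rel.py 14 "[.606,-.1268,.1733]" -11.8
```

```text
base rect ((2.1804542541503906, -1.828582763671875), (80.12442779541016, 80.18408966064453), 89.87527465820312) 32.684830487305696
 pct [[-37.5 -41.1]
 [ 41.9  38. ]]
orange n 287 jx -2.8802473830196686 7.6043857789731675 jy -15.323185213910504 9.942870023326929 z 22.69154223466735 px [175 314] [203 326]
(-80, -66) 95 jx [-4.8 -0.9  3. ] jy [ 9.2 11.8 13.3] z [-79.6 -75.2 -73.7]
(-66, -58) 25 jx [-14.7  -5.    9. ] jy [ 4.8 13.1 14.8] z [-59.5 -58.5 -58. ]
(-56, -50) 1192 jx [-14.7  -1.4  13. ] jy [-9.5  4.1 14.1] z [-55.9 -54.9 -51. ]
(-50, -20) 236 jx [-5.4 -0.8  3.8] jy [1.7 4.2 5.1] z [-49.6 -38.9 -28.5]
(0, 40) 6788 jx [-18.7  -0.2  17.9] jy [-16.6   8.8  17.1] z [ 2.7 31.5 39. ]
```

```bash
ls pics/relc14.png
```

```text
pics/relc14.png
```

View pics/relc14.png

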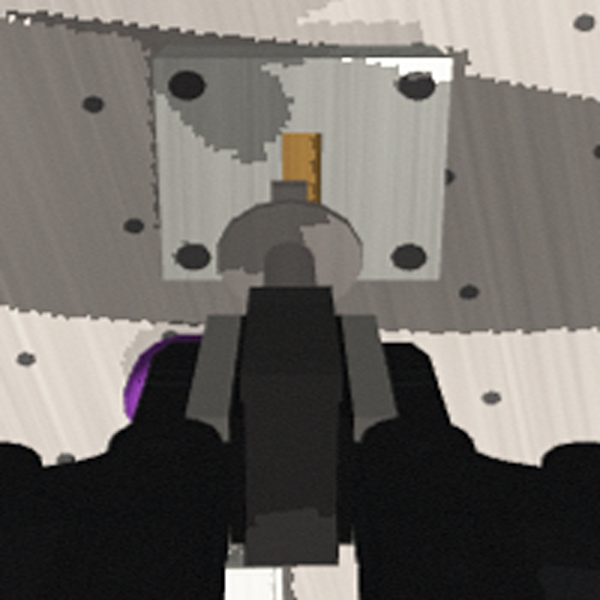

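Call:
{"fn": "send_rows", "kwargs": {
  "targets": [
    [0.0026,-0.0025,-0.02,0,255],
    [0,0,-0.02,0,255],
    [0,0,-0.01,0,255],
    [0,0,0,0,255],
    [0,0,0,0,255]
  ]
}}

```text
clock: 20.25
tcp_pos: [0.6094, -0.1296, 0.1243]
orientation: [0.0, 0.995, -0.103, 0.0]
wrist_force: [0.3, 0.1, 0.0]
finger_gap: 0.0113
```

```bash
python3 base.py 15 | tee o; P=$(python3 -c "
from workcell import monitor
print(monitor.get_state()['tcp_pos'].tolist())"); python3 rel.py 15 "$P" -11.8
```

```text
[ 0.6094 -0.1296  0.1243] yaw -11.800879139025398 [0.2902 0.0696 0.0096] 20.25
base rect ((-3.0989952087402344, 1.2221832275390625), (80.16032409667969, 80.6789779663086), 0.05667543038725853) 32.44498915691052
 pct [[-42.8 -37.8]
 [ 36.6  41.4]]
orange n 132 jx -8.084590437555644 2.10858021644159 jy 0.43835356905391365 12.171735810339749 z 22.335101816792825 px [188 307] [203 321]
(-80, -66) 82 jx [-5.4 -2.1  1.8] jy [ 9.7 12.1 13.5] z [-79.  -75.8 -74.4]
(-66, -58) 41 jx [-15.8  -1.5  10.4] jy [ 4.1 13.  15.4] z [-60.4 -58.9 -58.2]
(-56, -50) 894 jx [-15.3  -2.   12.3] jy [-9.2  4.7 14.4] z [-56.  -55.4 -50.8]
(-50, -20) 229 jx [-6.  -1.4  3.1] jy [1.9 4.6 5.5] z [-49.6 -39.5 -28.9]
(-20, 0) 12 jx [-5.7 -2.   3.4] jy [16.5 16.9 17. ] z [-1.2 -0.3 -0. ]
(0, 40) 6814 jx [-19.4  -1.   17.2] jy [-16.2   9.2  17.5] z [ 2.4 30.8 39. ]
```

View pics/relc15.png

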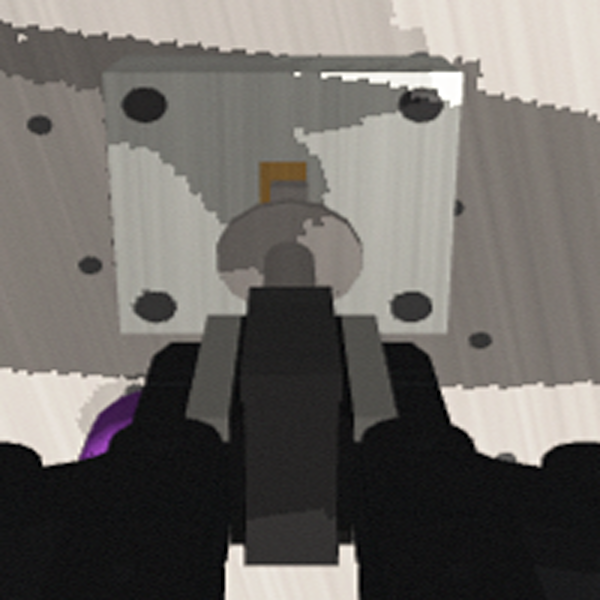

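View pics/scene15.png

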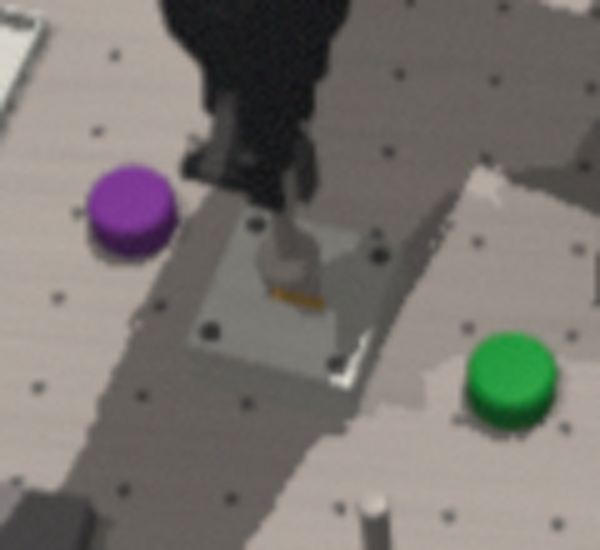

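Call:
{"fn": "send_rows", "kwargs": {
  "targets": [
    [-0.0012,0.001,0,0,255],
    [0,0,0,0,255],
    [0,0,0,0,255],
    [0,0,0,0,255]
  ]
}}

```text
clock: 20.8
tcp_pos: [0.6081, -0.1292, 0.1238]
orientation: [0.0, 0.995, -0.103, 0.0]
wrist_force: [0.8, 0.3, -1.2]
finger_gap: 0.0113
```

```bash
cat > rl.sh <<'E'
python3 base.py $1 | tee o; P=$(python3 -c "
l=open('o').read(); import re
print([float(v) for v in l[l.index('[')+1:l.index(']')].split()])"); python3 rel.py $1 "$P" -11.8; python3 -c "
from workcell import monitor
print(monitor.get_state()['tcp_pos'])"
E
bash rl.sh 16
```

```text
[ 0.6081 -0.1292  0.1238] yaw -11.849013091947219 [ 0.8436  0.2554 -1.1901] 20.8
base rect ((-0.10734176635742188, 0.3874626159667969), (80.59851837158203, 80.18708038330078), 89.97797393798828) 33.21559775280235
 pct [[-39.7 -38.9]
 [ 39.6  40.4]]
orange n 108 jx -5.08908783447175 5.040825976944463 jy 0.42926293931148407 11.524166298032949 z 23.212279268443798 px [189 310] [203 324]
(-80, -66) 84 jx [-4.6 -1.4  2.5] jy [ 9.2 11.5 13.1] z [-79.8 -75.3 -73.3]
(-66, -58) 26 jx [-15.2  -1.   10. ] jy [ 3.4 12.8 14.7] z [-60.  -58.8 -58.1]
(-56, -50) 1197 jx [-14.6  -0.7  13.1] jy [-9.6  4.  13.9] z [-55.9 -54.9 -51.5]
(-50, -20) 238 jx [-5.3 -0.7  3.9] jy [1.5 4.2 5.1] z [-49.8 -39.2 -27.9]
(0, 40) 6791 jx [-18.7  -0.6  17.9] jy [-16.6   8.8  17.1] z [ 2.8 31.5 39.1]
[ 0.60813142 -0.12917656  0.12370913]
```

View pics/relc16.png

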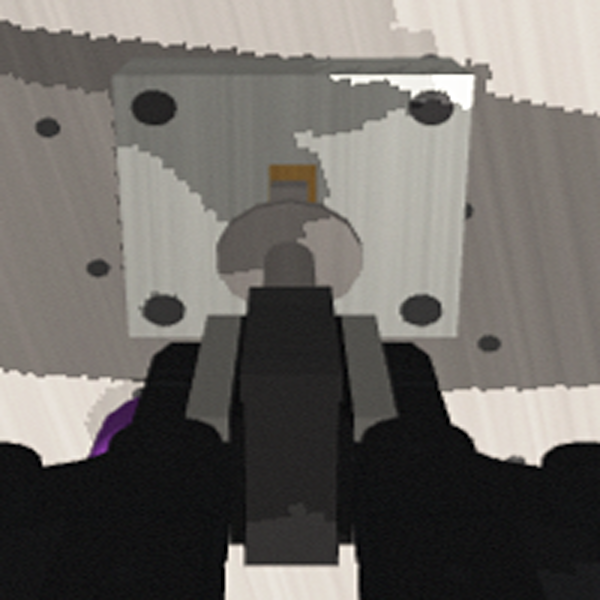

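Call:
{"fn": "send_rows", "kwargs": {
  "targets": [
    [0.0008,0.0001,0,0,255],
    [0,0,0,0,255],
    [0,0,-0.004,0,255],
    [0,0,-0.004,0,255],
    [0,0,-0.003,0,255],
    [0,0,0,0,255],
    [0,0,0,0,255]
  ]
}}

```text
clock: 21.65
tcp_pos: [0.6088, -0.129, 0.1125]
orientation: [-0.0, 0.995, -0.103, -0.0]
wrist_force: [-1.0, 0.2, -1.4]
finger_gap: 0.0112
```

```bash
bash rl.sh 17
```

```text
[ 0.6088 -0.129   0.1125] yaw -11.84301217557757 [-1.0252  0.226  -1.3784] 21.65
base rect ((-1.0274925231933594, 0.1674652099609375), (80.3984146118164, 80.38665771484375), 0.01784377358853817) 32.808702498306005
 pct [[-40.7 -38.2]
 [ 38.7  40.1]]
orange n 44 jx -6.413974711646474 4.001855776043097 jy 3.9448643501681353 11.165646452451858 z 22.72593224834607 px [194 308] [203 323]
(-80, -66) 1035 jx [-21.    1.1  21.2] jy [-11.9   9.6  21.1] z [-80.  -79.4 -74.2]
(-66, -58) 26 jx [-15.3  -2.3  10.5] jy [ 3.4 12.6 14.8] z [-59.8 -58.7 -58.1]
(-56, -50) 1183 jx [-14.7  -0.8  13. ] jy [-9.7  4.  14. ] z [-55.9 -54.9 -51.7]
(-50, -20) 240 jx [-5.3 -0.8  3.8] jy [1.6 4.2 5. ] z [-49.8 -39.  -27.7]
(0, 40) 6788 jx [-18.8  -0.6  17.8] jy [-16.6   8.8  17.1] z [ 2.7 31.5 39. ]
[ 0.60904934 -0.1290765   0.11288525]
```

View pics/relc17.png

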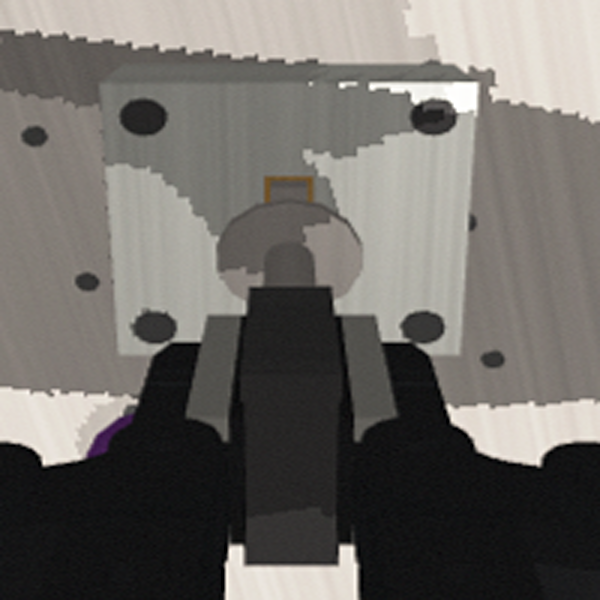

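Call:
{"fn": "send_rows", "kwargs": {
  "targets": [
    [0,0,-0.004,0,255],
    [0,0,-0.004,0,255],
    [0,0,-0.003,0,255],
    [0,0,0,0,255],
    [0,0,0,0,255]
  ]
}}

```text
clock: 22.3
tcp_pos: [0.6092, -0.1291, 0.1024]
orientation: [0.0, 0.995, -0.103, 0.0]
wrist_force: [-1.0, 0.2, 5.0]
finger_gap: 0.0108
```

Call:
{"fn": "send_rows", "kwargs": {
  "targets": [
    [0,0,-0.003,0,255],
    [0,0,-0.003,0,255],
    [0,0,-0.001,0,255],
    [0,0,0,0,255],
    [0,0,0,0,255]
  ]
}}

```text
clock: 22.8
tcp_pos: [0.6093, -0.1291, 0.0962]
orientation: [0.0, 0.995, -0.103, 0.001]
wrist_force: [-1.9, 0.8, 8.9]
finger_gap: 0.0112
```

Call:
{"fn": "send_rows", "kwargs": {
  "targets": [
    [0,0,-0.001,0,255],
    [0,0,0,0,255],
    [0,0.0001,0,6,255],
    [-0.0001,0.0001,0,8,255],
    [0,0.0001,0,8,255],
    [-0.0001,0.0001,0,8,255]
  ]
}}

```text
clock: 23.4
tcp_pos: [0.6088, -0.1294, 0.0954]
orientation: [0.001, 0.987, 0.16, 0.0]
wrist_force: [-3.5, -0.9, 10.0]
finger_gap: 0.0115
```

Call:
{"fn": "send_rows", "kwargs": {
  "targets": [
    [-0.0001,0.0001,0,8,255],
    [0,0.0001,0,8,255],
    [-0.0001,0.0001,0,8,255],
    [0,0.0001,0,8,255],
    [-0.0001,0.0001,0,8,255],
    [-0.0001,0,0,8,255],
    [0,0,0,8,255],
    [0,0,0,4,255],
    [0,0,0,0,255]
  ]
}}

```text
clock: 24.3
tcp_pos: [0.6079, -0.1293, 0.0952]
orientation: [0.001, 0.776, 0.631, -0.001]
wrist_force: [-4.9, -2.3, 9.1]
finger_gap: 0.011
```

Call:
{"fn": "send_rows", "kwargs": {
  "targets": [
    [0,0,0.002,0,255],
    [0,0,0.002,0,255],
    [0,0,0.002,0,255],
    [0,0,0.001,0,255],
    [0,0,0,0,255]
  ]
}}

```text
clock: 24.8
tcp_pos: [0.608, -0.1291, 0.1013]
orientation: [0.001, 0.776, 0.63, -0.001]
wrist_force: [-2.9, -3.1, 6.9]
finger_gap: 0.0114
```

```bash
bash rl.sh 18 | head -3
```

```text
[ 0.608  -0.1291  0.1013] yaw 78.12018091756666 [-2.8943 -3.1282  6.8931] 24.8
base rect ((-0.06483078002929688, -0.0773162841796875), (80.2709732055664, 80.85132598876953), 89.88142395019531) 33.151507747074675
 pct [[-40.2 -39.8]Exception ignored on flushing sys.stdout:
BrokenPipeError: [Errno 32] Broken pipe
```

View pics/relc18.png

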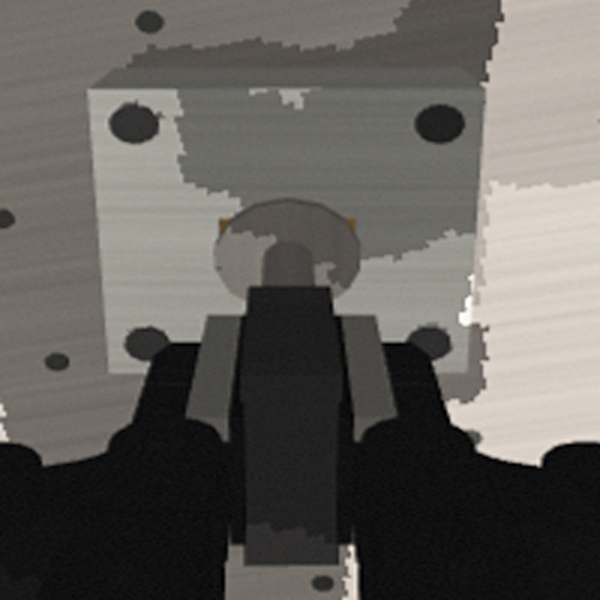

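View pics/scene18.png

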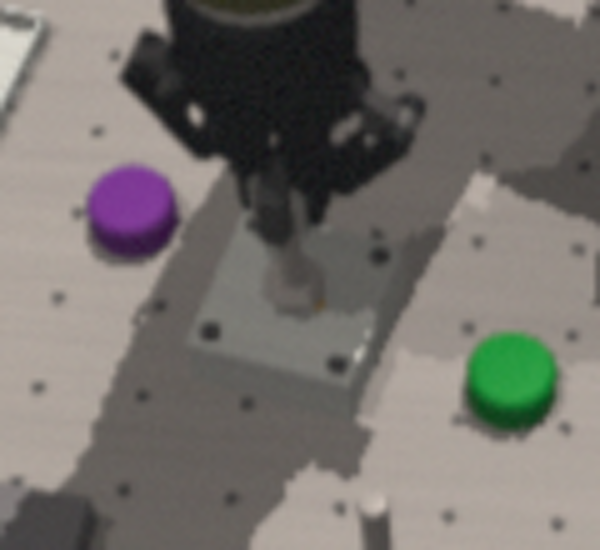

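Call:
{"fn": "send_rows", "kwargs": {
  "targets": [
    [0,0,0.0015,0,255],
    [0,0,0.0015,0,255],
    [0,0,0,0,255],
    [0,0,0,0,255]
  ]
}}

```text
clock: 25.35
tcp_pos: [0.608, -0.1286, 0.1031]
orientation: [-0.0, 0.776, 0.63, -0.001]
wrist_force: [-2.3, -4.9, -0.0]
finger_gap: 0.0115
```

Call:
{"fn": "send_rows", "kwargs": {
  "targets": [
    [0,0,0,0,150],
    [0,0,0,0,60],
    [0,0,0,0,0],
    [0,0,0,0,0],
    [0,0,0.03,0,0],
    [0,0,0.05,0,0],
    [0,0,0.04,0,0],
    [-0.03,-0.03,0,0,0],
    [-0.04,-0.03,0,0,0],
    [-0.04,-0.02,0,0,0],
    [0,0,0,0,0],
    [0,0,0,0,0]
  ]
}}

```text
clock: 26.55
tcp_pos: [0.4979, -0.2086, 0.2243]
orientation: [0.0, 0.777, 0.63, 0.001]
wrist_force: [-0.0, 0.2, 0.4]
finger_gap: 0.0855
```

Run:
```python
from h import *
st=monitor.get_state(); T=Rt(st); print(st['tcp_pos'],st['clock'],st['finger_gap'])
for c,(a,b,e,f) in dict(top=(120,230,290,400),scene=(170,280,210,330),wrist=(0,400,0,640)).items():
    r=snap(c); W=cloud(r,T@np.array(r['T_tool_cam']) if c=='wrist' else None)
    k=1 if c=='wrist' else 5
    cv2.imwrite('pics/%s20.png'%c,cv2.resize(r['img'][a:b,e:f],None,fx=k,fy=k,interpolation=cv2.INTER_CUBIC)[...,::-1])
    n=(np.hypot(W[...,0]-.608,W[...,1]+.129)<.035)
    for nm,z0,z1 in (('paddle',.128,.15),('collar',.043,.053)):
        q=W[n&(W[...,2]>z0)&(W[...,2]<z1)]
        if len(q)>5: print(c,nm,len(q),np.median(q[:,2]),cv2.minAreaRect((q[:,:2]*1000).astype(np.float32)))
    q=W[(np.hypot(W[...,0]-.49,W[...,1]+.361)<.06)&(W[...,2]>.02)&(W[...,2]<.04)]
    if len(q)>5: print(c,'cap',len(q),np.median(q[:,2]),cv2.minAreaRect((q[:,:2]*1000).astype(np.float32)))
    cv2.imwrite('pics/%sfull20.png'%c,r['img'][...,::-1])
```

```text
[ 0.4979 -0.2086  0.2243] 26.55 0.08548354958227886
top paddle 96 0.1360178189509274 ((609.011474609375, -128.17103576660156), (12.113309860229492, 33.891845703125), 78.33583068847656)
top collar 80 0.04891824976122838 ((606.7232055664062, -127.88743591308594), (28.5981388092041, 23.53671646118164), 59.48347854614258)
scene paddle 96 0.13645142604107768 ((609.347900390625, -128.4603729248047), (13.287674903869629, 36.17500686645508), 78.12864685058594)
scene collar 88 0.04982053044277923 ((609.2064208984375, -128.2255096435547), (28.161968231201172, 28.307344436645508), 48.69282913208008)
scene cap 194 0.0270140212891683 ((490.3377990722656, -359.6029357910156), (39.603736877441406, 43.04084777832031), 49.6279296875)
wrist collar 475 0.04817143783624611 ((605.0838623046875, -131.0946807861328), (25.25531768798828, 29.226913452148438), 37.95574951171875)
wrist cap 1385 0.02590393334848351 ((487.80938720703125, -359.4280700683594), (42.509056091308594, 42.06858825683594), 25.828401565551758)
```

View pics/scene20.png

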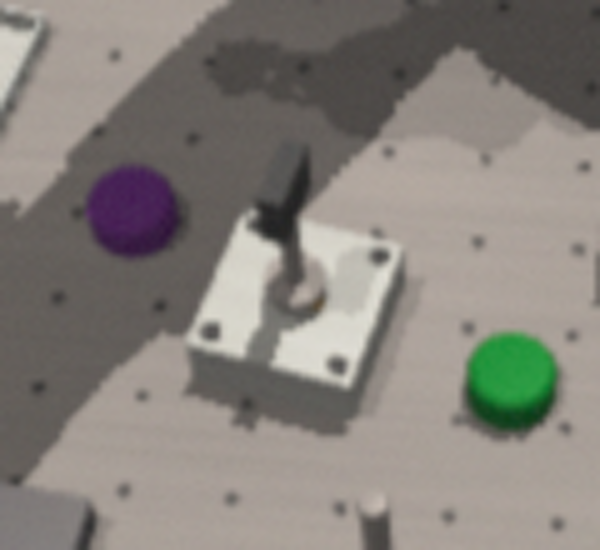

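View pics/wrist20.png

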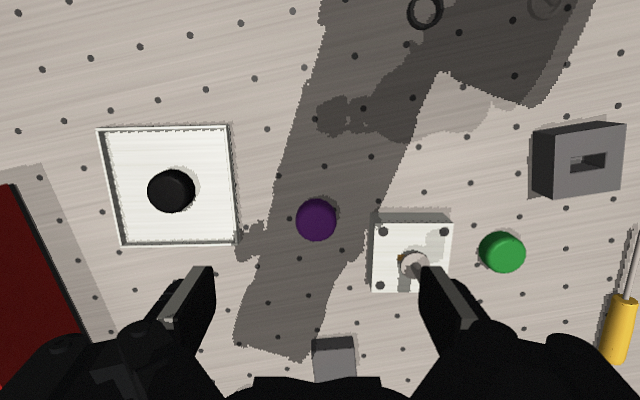

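View pics/topfull20.png

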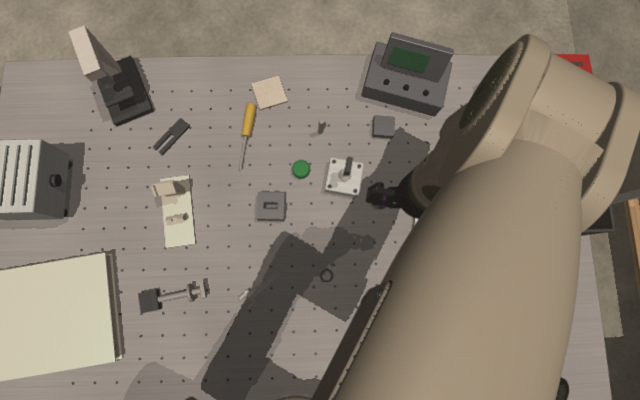

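The stop is locked: paddle top at 136 mm, so the foot underside is at 22 mm. Its long axis lies along base x and it is upright. The cap is in the tray.

```bash
python3 -c "
from workcell import ticket
print(ticket.hand_in())"
```

```text
the job is handed in; nothing more can be done
None
```

The job is done and handed in at about 26.6 s of robot time. No verdict is reported.

**What I did**
- I put the dust cap right way up in the tray.
- I took the small stop from the rack by the lower end of its paddle, across the 34 mm width. You had suggested the shaft, but the tool could only yaw, and a shaft grip left no room to bring the stop upright.
- I swung it upright with its foot caught in the parking hole. Near the end the paddle slipped out of the grip. After I backed away, the stop stood upright in the block.
- I took it again across the paddle's thickness, passed the foot through the slot, pressed to about 10 N, turned +90°, let it rise and let go.

**Last checks**

| Item | Measured | Expected |
|---|---|---|
| Paddle top height | 136 mm (foot underside about 22 mm) | foot 19.5 to 24 mm |
| Paddle yaw against base x | within about 1° | within 11° |
| Paddle centre from base centre | about 1 to 1.5 mm, no visible tilt | within 6 mm, 7° |
| Cap top height | 27 mm (underside on the tray floor) | underside below 8 mm |
| Cap from tray middle | 1 to 3 mm | within 50 mm |
| Gripper | open, clear of everything | touching nothing |

The bystanders look unmoved in the pictures; I did not measure them again. The cameras differed by up to 4 mm on the last positions. The wrist camera's collar reading was the furthest off, and it had only a partial view.

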